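# Set the plugs, load the resin prints and start the UV cure

### The job

Set the four putty plugs of the square housing under the UV spot lamp: hold each plug square-on in the lamp's focus for two seconds, beginning with the ribbed front side and turning the housing a quarter turn clockwise (seen from above) each time. Then stand the housing and all the other yellow prints from the drip tray upright on the curing unit's glass turntable, clear of one another, leaving the dark grey print, already cured, on the tray. Close the lid, swing the hook latch home onto the lid's stud, and press the green start button; do not disturb the other things on the bench.

Things in the scene. Friction and masses are not known exactly. Their poses are not given: they have to be found in the camera images.
- cure_unit: dark-grey top-loading UV curing unit, fixed: open tub 260 (x) by 220 (y) mm, walls 8 mm, rim 100 mm above the bench. Origin under the tub's centre, z up. Its -y side has a control ledge 62 mm deep, 85 mm high, with button and latch. The lid hinges on the +y rim: line along x at y = 110, z = 100 mm. Latch pivot: vertical axis at x = 112, y = -132.5 mm
- turntable (a point): centre of the top face of the clear, yellow-edged glass turntable (190 mm diameter, does not turn while stopped) inside the tub, 50 mm above the bench, 50 mm below the rim and 4 mm above the dark deck around it
- lid (a joint): angle of the amber see-through lid, rad: 0 shut on the rim, 1.75 to 1.95 at the start (open, leaning back). A stiff hinge along the unit's x: it stays where it is left and takes about 1 to 4 N at the lip to shut. The lid is a dome 260 x 220 mm, 55 mm high above the rim when shut, inside height 50 mm (100 mm above the glass)
- lid_lip (a point): centre of the dark finger lip on the lid's free edge: 70 (along the unit's x) x 32 x 8 mm, standing out beyond the dome. It lies 237 mm from the hinge line and 25 mm towards the unit's -x from the tub's centre; when the lid is shut it is level, over the ledge, its top 108 mm above the bench
- latch (a joint): angle of the steel hook latch, rad: 0 home (arm along the unit's -x from its pivot, hook around the lid's steel stud, against a stop), 0.9 to 1.5 at the start (swung out towards the unit's -y). Turns about a vertical pivot with light friction (under 1 N at the tab), stays where it is left
- start (a joint): travel of the green start button, m: 0 out, 0.006 fully in; springs back; about 5 N to press fully
- start_top (a point): centre of the top of the green start button (26 mm diameter), 107 mm above the bench, at the unit's -x end of the ledge; pressed straight down
- lamp: UV spot lamp on a bench stand, fixed: round aluminium head (45 mm over its fins) with a violet lens, axis level, 60 mm above the bench, post 112 mm high. Origin at the bench under the rear of the head; it shines along its own -x
- spot (a point): the lamp's focus: 45 mm straight in front of the lens, on the lamp's axis, 60 mm above the bench
- tray: aluminium drip tray, fixed, 250 x 205 mm, floor 6 mm thick, edge 14 mm high. Origin under its centre. The prints stand on its floor
- housing: yellow resin housing, 130 g, 92 mm tall: square base 52 x 52 x 42 mm, on it a square neck 28 x 28 mm (sides parallel to the base); a shoulder rounds the neck's foot up to 55 mm. Origin under the base's centre, z up. A 14 mm orange-brown putty plug on each side of the base; the front (-x) has a rib, and dark marks on neck top and shoulder pointing to it
- plug_1 (a point): putty plug on the housing's front (-x, the side with the raised rib, 5 mm proud), 26 mm from the housing's axis and 26 mm above its underside. The other plugs sit alike on the -y (second to be set), +x (third) and +y (fourth) sides
- bottle_1: yellow printed bottle, 60 g, 84 mm tall: round body 44 mm diameter up to 44 mm with a thick, heavy base, neck 20 mm diameter (two 22 mm rings) above 54 mm. Origin under its centre, z up. May be absent
- bottle_2: a second yellow bottle, the same. May be absent
- clevis_1: yellow printed clevis, 60 g, 78 mm tall: foot 40 (x) x 34 (y) x 10 mm, on it an upright plate 30 (x) x 14 (y) mm with a hole. Origin under its centre, z up. May be absent
- clevis_2: a second yellow clevis, the same. May be absent
- cured: dark grey, already cured bottle of the same shape as the yellow ones, standing on the tray: stays there
- scraper: scraper with orange handle lying on the bench, 190 mm: bystander
- link_arm: black printed link arm lying on the bench, about 205 mm long, 22 mm high: bystander
- plug_dish: small white dish, 64 mm across, 28 mm high: bystander
- cutters: flush cutters with red handles, 130 mm, lying on the bench: bystander
- resin: dark resin bottle with orange cap, 72 mm diameter, 170 mm tall: bystander
- putty_jar: amber putty jar, 60 mm diameter, 60 mm tall: bystander
- latch_tab (a point): centre of the top of the red upright tab near the arm's end: 16 (along the arm) x 8 x 26 mm, top 140 mm above the bench. With the latch home it is 80 mm towards the unit's -x and 10 mm towards -y from the pivot axis; opening swings it towards -y. The arm itself is 6 mm thick, from 108 to 115 mm above the bench
There are look-alikes about, which are no part of the job. Leave any blue or purple look-alike of the bottle_1 alone.

How it is judged:
On the way, in this order (a step that is already met when the one before it is completed fails the run):
1. the front plug (ribbed side) is held in the lamp's focus, square on (x of spot in the frame of housing between -0.038 and -0.014 m and y of spot in the frame of housing between -0.012 and 0.012 m and z of spot in the frame of housing between 0.014 and 0.038 m and angle between the x axis of housing and the x axis of lamp, either way round below 0.3 rad), for 1 s.
2. the second plug is held in the lamp's focus, square on (x of spot in the frame of housing between -0.012 and 0.012 m and y of spot in the frame of housing between -0.038 and -0.014 m and z of spot in the frame of housing between 0.014 and 0.038 m and angle between the y axis of housing and the x axis of lamp, either way round below 0.3 rad), for 1 s.
3. the third plug is held in the lamp's focus, square on (x of spot in the frame of housing between 0.014 and 0.038 m and y of spot in the frame of housing between -0.012 and 0.012 m and z of spot in the frame of housing between 0.014 and 0.038 m and angle between the x axis of housing and the x axis of lamp, either way round below 0.3 rad), for 1 s.
4. the fourth plug is held in the lamp's focus, square on (x of spot in the frame of housing between -0.012 and 0.012 m and y of spot in the frame of housing between 0.014 and 0.038 m and z of spot in the frame of housing between 0.014 and 0.038 m and angle between the y axis of housing and the x axis of lamp, either way round below 0.3 rad), for 1 s.
5. every fresh print stands upright on the turntable, let go, none touching another (horizontal distance between each of housing, bottle_1, bottle_2, clevis_1, clevis_2 and turntable below 0.08 m and z of housing in the frame of turntable between -0.006 and 0.006 m and angle between each of housing, bottle_1, bottle_2, clevis_1, clevis_2's own z axis and vertical below 0.12 rad and z of bottle_1 in the frame of turntable between -0.006 and 0.006 m and z of bottle_2 in the frame of turntable between -0.006 and 0.006 m and z of clevis_1 in the frame of turntable between -0.006 and 0.006 m and z of clevis_2 in the frame of turntable between -0.006 and 0.006 m and contact force between housing and bottle_1 below 0.02 N and contact force between each of housing, bottle_1 and bottle_2 below 0.02 N and contact force between each of housing, bottle_1, bottle_2 and clevis_1 below 0.02 N and contact force between each of housing, bottle_1, bottle_2, clevis_1 and clevis_2 below 0.02 N and contact force between each of housing, bottle_1, bottle_2, clevis_1, clevis_2 and the fingers below 0.05 N and linear speed of each of housing, bottle_1, bottle_2, clevis_1, clevis_2 below 0.03 m/s), for 0.3 s.
6. the lid is down on the rim (value of joint lid below 0.04 rad), for 0.3 s.
7. the hook latch is swung home on the lid's stud (value of joint latch below 0.06 rad and value of joint lid below 0.04 rad), for 0.3 s.
8. the green start button is pressed in (all of step 7 and value of joint start above 0.004 m), for 0.05 s.
At the end, for the whole second after the job is handed in: Lid shut (under 0.04 rad) and latch home (under 0.06 rad); every fresh print upright (within 0.12 rad) on the turntable glass, its centre within 80 mm of the turntable's centre, none touching another (all of step 7 and horizontal distance between each of housing, bottle_1, bottle_2, clevis_1, clevis_2 and turntable below 0.08 m and z of housing in the frame of turntable between -0.006 and 0.006 m and angle between each of housing, bottle_1, bottle_2, clevis_1, clevis_2's own z axis and vertical below 0.12 rad and z of bottle_1 in the frame of turntable between -0.006 and 0.006 m and z of bottle_2 in the frame of turntable between -0.006 and 0.006 m and z of clevis_1 in the frame of turntable between -0.006 and 0.006 m and z of clevis_2 in the frame of turntable between -0.006 and 0.006 m and contact force between housing and bottle_1 below 0.02 N and contact force between each of housing, bottle_1 and bottle_2 below 0.02 N and contact force between each of housing, bottle_1, bottle_2 and clevis_1 below 0.02 N and contact force between each of housing, bottle_1, bottle_2, clevis_1 and clevis_2 below 0.02 N).
It fails at once if a bystander on the bench (scraper, link arm, dish, cutters, resin bottle, putty jar) is moved more than 30 mm (distance of any of scraper, link_arm, plug_dish, cutters, resin, putty_jar from where it was at the start of the episode above 0.03 m).
It fails at once if the grey cured print is moved more than 60 mm (distance of cured from where it was at the start of the episode above 0.06 m).
Of bottle_1, bottle_2, clevis_1, clevis_2 only 2 to 4 are there at a start; the rules pass over those that are not, and their reading is None.
At some moment in a run one of housing, bottle_1, bottle_2, clevis_1, clevis_2 may be knocked a few centimetres aside while the robot is not near it.
Once in a run the grip may slacken for a moment while it holds something.
It also fails if it takes over 205 s, if anything falls off the work surface, if the arm or the gripper's body presses on something with over 40 N, if the wrist force passes 120 N, or if a joint passes its speed limit or range.

### The arm

A 6-joint arm with a two-finger parallel gripper is mounted at the origin on the work surface. World frame = base frame: x ahead of the robot, y to its left, z up, the work surface at z = 0. Lengths are in m, angles in rad, forces in N, time in s.
With the tool pointing down it reaches from about 0.25 to 0.725 m from the base axis. Payload 4 kg.
Tool frame: the origin (TCP) lies on the centre line of the jaws, within the pads' length; the fingertips stand 14 mm ahead of it and the grasp point (between the pads) lies 5 mm behind it; z points along the fingers, x is the direction in which the jaws open and shut, and the axes are right-handed (so a half turn about z gives the same grasp; the last joint's range is limited). The gripper opens to 85 mm and grips with 20 to 120 N. Pads are 22 mm wide; open, the fingers measure 114 mm over their backs; the gripper's body (76 mm by 85 mm) begins 54 mm behind the grasp point. The pads swing forward as they close: fully open they stand 13 mm farther back than shut.
Start: joints at [1.277, 0.241, 0.005, 1.335, 0, 1.571], TCP at [0.145, 0.479, 0.245] pointing down, gripper open.
Joint ranges: [-2.72, 2.72], [-1.05, 1.87], [-1.09, 1.28], [-1.99, 2.15], [-1.42, 1.44], [-3.14, 3.14]. Speed limits (rad/s): [2.79, 2.79, 3.14, 3.14, 3.14, 3.14].

### API

Orientations are given as a unit quaternion [x, y, z, w].
In Python, from workcell import bot gives the robot as it stands.
- The arm moves only by the tool play_rows, never from a script. Its argument "motion" is a list of rows, each an object with "fingers": the closure, from -1 (fully open) to 1 (shut), so that 0 is half open; "translation": the shift along the tool's x, y, z in cm, a list of three; "roll": the turn about the tool's z in degrees. A call has 1 to 20 rows; each row is the pose to reach, as a shift and turn from the pose commanded when the call began, along the tool's axes at that moment; what a row does not reach only later rows make up. A row lasts 1/12 s, in which the tool goes at most 41.7 mm and 7.16 degrees, less where a joint would pass 70% of its speed; a pose out of reach is approached as far as the arm can. A call with a gripper value outside its range is refused whole. The fingers move at their own pace and stop on an object; the grip force is fixed at half the most. Time passes only in rows, so rows that repeat a pose let the fingers close. It gives the time, the measured TCP pose, the force and the opening at its end, in the units of the state.
- bot.get_obs(): the state, without advancing time (a new reading comes with each control period).
- bot.camera(name): name is "side" or "top" or "wrist"; returns a dict with "pixels" (400x640x3 uint8, red, green, blue), "intrinsics" (3x3 intrinsics, pixels), "k1" (the pictures are not rectified: a ray, as slopes to the right and down, at radius r is drawn at 1 + k1 r^2 times it, then the intrinsics apply), "world_to_cam" (4x4, takes a point from world to camera coordinates). Camera axes: x right, y down, z forward; pixel columns grow to the right and rows downward; lengths in m; the calibration is good to about 2 mm. A picture is of the moment at which its call begins. There is no depth.
- bot.job_done(): hands the job in, once; it reports no verdict.
The state is a dict: "clock": time; "joint_pos": joint angles; "joint_vel": joint speeds; "tau": joint torques, N m; "eef_pos": TCP position; "tool_rot": TCP orientation; "ft_force": force on the tool from outside, world axes, zero at the start; "ft_torque": the same for the moment, N m; "grip_width": finger opening in m.
Only numpy, scipy, OpenCV 4.12 (cv2) and the standard library are available. Lean on these libraries where they do the work, as an engineer would, in place of code of your own. Each camera call takes 0.05 s, during which the arm holds its last target. There are 200 camera calls.

## Working session

There is one attempt and no reset: what is moved stays moved. The work goes in short steps, Python scripts to look and compute and a tool call to move; the robot and the scene stay as the last step left them, time stands still between calls to the robot, and variables do not carry over. Pictures are saved under pics/ and viewed, about 12 in all and at most 16, crops included, and the job is handed in when it is done.

Besides the shell and the picture viewer there is one more tool, called after "Emit:" as name([rows], argument=value, ...), one row to a line, values as JSON. play_rows: Moves the arm, as the interface text tells. Its arguments: {"type":"object","properties":{"motion":{"type":"array","items":{"type":"object","properties":{"fingers":{"type":"number"},"translation":{"type":"array","items":{"type":"number"}},"roll":{"type":"number"}}}}},"required":["motion"]}

```bash
ls; mkdir -p pics; cat > h.py <<'E'
import numpy as np, cv2
from workcell import bot
def shot(name,fn=None):
    c=bot.camera(name)
    if fn: cv2.imwrite('pics/'+fn+'.png',cv2.cvtColor(c['pixels'],cv2.COLOR_RGB2BGR))
    np.savez('last_'+name+'.npz',**{k:np.array(v) for k,v in c.items()})
    return c
def load(name):
    return dict(np.load('last_'+name+'.npz'))
def ray(c,u,v):
    K=np.array(c['intrinsics']);k1=float(c['k1'])
    p=np.array([(u-K[0,2])/K[0,0],(v-K[1,2])/K[1,1]]);q=p.copy()
    for _ in range(20): q=p/(1+k1*(q@q))
    T=np.array(c['world_to_cam']);R=T[:3,:3];t=T[:3,3]
    return -R.T@t, R.T@np.array([q[0],q[1],1.])
def onz(c,u,v,z):
    o,d=ray(c,u,v); return o+d*(z-o[2])/d[2]
def proj(c,P):
    T=np.array(c['world_to_cam']);K=np.array(c['intrinsics']);x=T[:3,:3]@np.array(P)+T[:3,3]
    s=x[:2]/x[2]; s=s*(1+float(c['k1'])*(s@s)); return np.array([K[0,0]*s[0]+K[0,2],K[1,1]*s[1]+K[1,2]])
E
python3 - <<'E'
from h import *
for n in('top','side','wrist'):
    c=shot(n,n+'0'); print(n,c['k1'],np.round(c['intrinsics'],1).tolist(),np.round(c['world_to_cam'],3).tolist())
s=bot.get_obs(); print({k:np.round(v,3) for k,v in s.items()})
E
```

```text
pics
top -0.0007679341926824689 [[490.4, 0.0, 321.9], [0.0, 490.4, 197.3], [0.0, 0.0, 1.0]] [[0.015, -1.0, 0.013, -0.085], [-0.998, -0.015, -0.06, 0.549], [0.061, -0.012, -0.998, 1.624], [0.0, 0.0, 0.0, 1.0]]
side 0.000129918853902117 [[506.6, 0.0, 323.9], [0.0, 506.6, 199.2], [0.0, 0.0, 1.0]] [[0.895, -0.446, 0.019, -0.513], [-0.273, -0.581, -0.767, 0.204], [0.353, 0.681, -0.642, 1.211], [0.0, 0.0, 0.0, 1.0]]
wrist -0.040982511240339414 [[280.7, 0.0, 316.8], [0.0, 280.7, 191.3], [0.0, 0.0, 1.0]] [[0.289, 0.957, -0.002, -0.499], [0.909, -0.274, 0.314, -0.041], [0.3, -0.093, -0.95, 0.382], [0.0, 0.0, 0.0, 1.0]]
{'clock': np.float64(0.15), 'joint_pos': array([ 1.277,  0.241,  0.004,  1.335, -0.   ,  1.571]), 'joint_vel': array([ 0.   , -0.002,  0.002, -0.001, -0.   , -0.001]), 'tau': array([ 0.0000e+00, -3.7264e+01,  2.5264e+01,  1.2000e-02,  0.0000e+00,
       -0.0000e+00]), 'eef_pos': array([0.145, 0.478, 0.245]), 'tool_rot': array([ 0.803,  0.596, -0.001,  0.   ]), 'ft_force': array([-1.215, -1.078,  0.081]), 'ft_torque': array([-0.023,  0.005,  0.007]), 'grip_width': np.float64(0.086)}
```

View pics/top0.png

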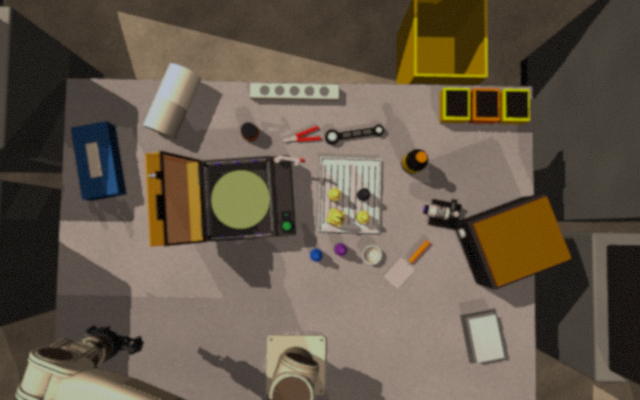

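View pics/side0.png

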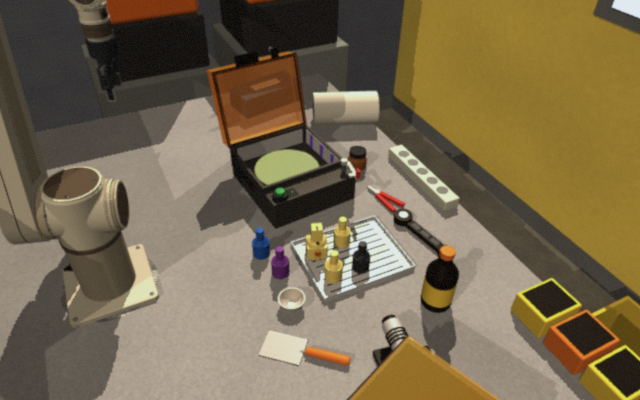

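```bash
python3 - <<'E'
import cv2,numpy as np
t=cv2.imread('pics/top0.png');s=cv2.imread('pics/side0.png')
a=cv2.resize(t[150:250,270:470],(800,400),interpolation=cv2.INTER_CUBIC)
b=cv2.resize(t[150:250,145:305],(320,200),interpolation=cv2.INTER_CUBIC)
c=cv2.resize(s[300:400,350:470],(240,200),interpolation=cv2.INTER_CUBIC)
d=cv2.resize(s[205:305,285:405],(240,200),interpolation=cv2.INTER_CUBIC)
cv2.imwrite('pics/crop1.png',np.vstack([a,np.hstack([b,c,d])]))
E
```

```text
(no output)
```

View pics/crop1.png

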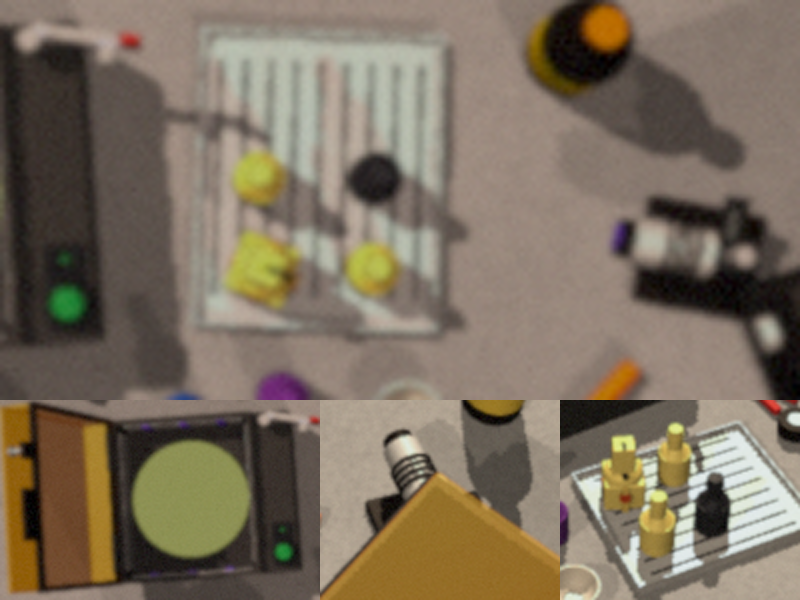

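```bash
python3 - <<'E'
from h import *
c=load('top')
def P(n,u,v,z): print(n,np.round(onz(c,u,v,z)*1000).astype(int))
g=lambda u,v:(270+u/4,150+v/4)
P('housing neck',*g(258,265),.09)
P('bottle A',*g(258,178),.085);P('bottle B',*g(372,268),.085);P('grey',*g(375,177),.085)
P('lens',*g(619,237),.06);P('headrear',*g(715,250),.06);
P('start',*g(67,303),.107);P('pivot',*g(30,38),.115);P('tab',*g(130,41),.14)
P('table',145+190/2,150+100/2,.05)
P('knob',*g(745,255),.11);P('resin',*g(606,26),.17)
hsv=cv2.cvtColor(c['pixels'],cv2.COLOR_RGB2HSV)
m=((hsv[...,0]>125)&(hsv[...,0]<145)&(hsv[...,1]>90)).astype(np.uint8)
n,l,st,ce=cv2.connectedComponentsWithStats(m)
print([(st[i].tolist(),ce[i].round(1).tolist()) for i in range(1,n) if st[i,4]>4])
m=((hsv[...,0]>27)&(hsv[...,0]<45)&(hsv[...,1]>60)).astype(np.uint8); m[:,:200]=0;m[:,285:]=0
n,l,st,ce=cv2.connectedComponentsWithStats(m)
i=1+st[1:,4].argmax(); print(st[i],ce[i]); P('table',*ce[i],.05)
q=cv2.minAreaRect
E
```

```text
housing neck [ 486 -117   90]
bottle A [ 556 -116   85]
bottle B [ 485 -208   85]
grey [ 558 -210   85]
lens [ 514 -412   60]
headrear [ 505 -491   60]
start [454  34 107]
pivot [662  66 115]
tab [657 -13 140]
table [536 191  50]
knob [ 499 -501  110]
resin [ 671 -378  170]
[([235, 161, 5, 4, 15], [236.7, 162.5]), ([254, 160, 4, 3, 11], [255.4, 161.1]), ([216, 163, 6, 3, 14], [218.2, 164.1]), ([424, 206, 3, 6, 16], [425.0, 208.5]), ([220, 236, 3, 2, 5], [221.2, 236.4])]
[ 210  169   61   61 2856] [239.75840336 199.15826331]
table [538 192  50]
```

```bash
cat >> h.py <<'E'
from scipy.spatial.transform import Rotation as Rn
def st():
    s=bot.get_obs(); R=Rn.from_quat(s['tool_rot']).as_matrix()
    yaw=np.degrees(np.arctan2(R[1,0],R[0,0])); return s,R,yaw
def show(tag=''):
    s,R,yaw=st(); print(tag,'t%.1f'%s['clock'],'tcp',np.round(s['eef_pos']*1000,1),'yaw %.1f'%yaw,'tilt',np.round(R[:2,2],3),'w %.1f'%(s['grip_width']*1000),'F',np.round(s['ft_force'],1),'j6 %.1f j1 %.1f'%tuple(np.degrees(s['joint_pos'][[5,0]])))
def to(*wps):
    """waypoints (x,y,z mm[,yaw]) -> cm translation in tool axes & roll"""
    s,R,yaw=st()
    for w in wps:
        d=R.T@(np.array(w[:3])-s['eef_pos']*1000)/10
        r=(yaw-w[3]) if len(w)>3 else 0
        print(w,'->',np.round(d,2).tolist(),'roll %.1f'%r)
E
python3 -c "
from h import *
show();to((470,-150,280))"
```

```text
t0.1 tcp [144.7 478.1 244.6] yaw 73.2 tilt [-0.    -0.002] w 85.6 F [-1.2 -1.1  0.1] j6 90.0 j1 73.2
(470, -150, 280) -> [-50.71, 49.33, -3.45] roll 0.0
```

Emit:
play_rows([
  {"translation": [-50.7, 49.3, -3.5], "roll": 0, "fingers": -1},
  {"translation": [-50.7, 49.3, -3.5], "roll": 0, "fingers": -1},
  {"translation": [-50.7, 49.3, -3.5], "roll": 0, "fingers": -1},
  {"translation": [-50.7, 49.3, -3.5], "roll": 0, "fingers": -1},
  {"translation": [-50.7, 49.3, -3.5], "roll": 0, "fingers": -1},
  {"translation": [-50.7, 49.3, -3.5], "roll": 0, "fingers": -1},
  {"translation": [-50.7, 49.3, -3.5], "roll": 0, "fingers": -1},
  {"translation": [-50.7, 49.3, -3.5], "roll": 0, "fingers": -1},
  {"translation": [-50.7, 49.3, -3.5], "roll": 0, "fingers": -1},
  {"translation": [-50.7, 49.3, -3.5], "roll": 0, "fingers": -1},
  {"translation": [-50.7, 49.3, -3.5], "roll": 0, "fingers": -1},
  {"translation": [-50.7, 49.3, -3.5], "roll": 0, "fingers": -1},
  {"translation": [-50.7, 49.3, -3.5], "roll": 0, "fingers": -1},
  {"translation": [-50.7, 49.3, -3.5], "roll": 0, "fingers": -1},
  {"translation": [-50.7, 49.3, -3.5], "roll": 0, "fingers": -1},
  {"translation": [-50.7, 49.3, -3.5], "roll": 0, "fingers": -1},
  {"translation": [-50.7, 49.3, -3.5], "roll": 0, "fingers": -1},
  {"translation": [-50.7, 49.3, -3.5], "roll": 0, "fingers": -1},
  {"translation": [-50.7, 49.3, -3.5], "roll": 0, "fingers": -1},
  {"translation": [-50.7, 49.3, -3.5], "roll": 0, "fingers": -1},
])

```text
clock: 1.82
eef_pos: [0.4693, -0.1494, 0.2796]
tool_rot: [0.803, 0.596, -0.0, -0.001]
ft_force: [0.2, 0.6, 0.2]
grip_width: 0.0853
```

```bash
python3 -c "
from h import *
shot('wrist','w1');show()"
```

```text
t1.9 tcp [ 469.2 -148.7  279.9] yaw 73.2 tilt [-0.001  0.001] w 85.4 F [-0.3  0.3  0.6] j6 -0.8 j1 -17.6
```

View pics/w1.png

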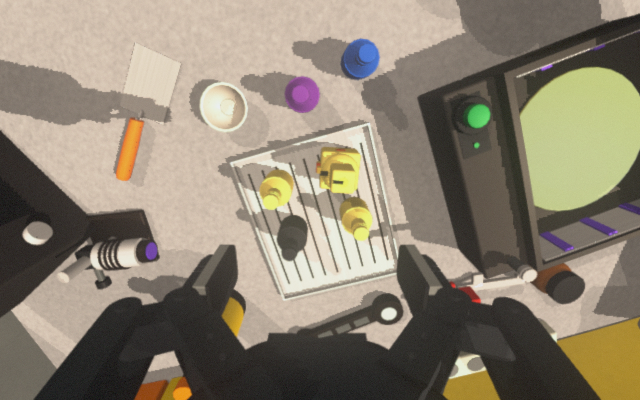

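```bash
python3 - <<'E'
import cv2,numpy as np
t=cv2.imread('pics/w1.png')
a=cv2.resize(t[140:200,310:370],(600,600),interpolation=cv2.INTER_CUBIC)
b=cv2.resize(t[200:300,70:170],(200,200),interpolation=cv2.INTER_CUBIC)
o=np.zeros((600,800,3),np.uint8);o[:,:600]=a;o[:200,600:]=b
o[200:400,600:]=cv2.resize(t[170:270,250:350][:, :],(200,200))
cv2.imwrite('pics/crop2.png',o)
E
```

```text
(no output)
```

View pics/crop2.png

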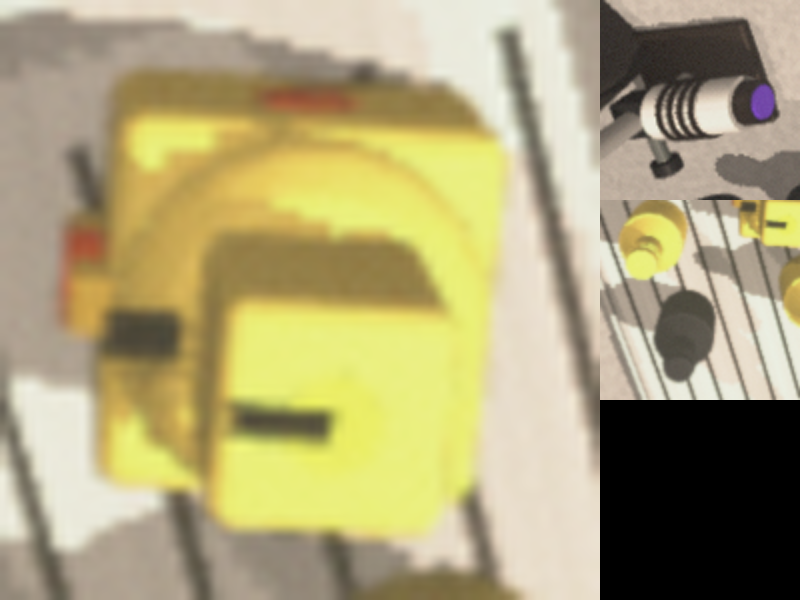

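```bash
python3 - <<'E'
from h import *
c=load('wrist')
q=[(23.0,30.0),(44.7,30.8),(44.0,53.5),(21.2,52.8)]
p=np.array([onz(c,310+a,140+b,.098)[:2]*1000 for a,b in q]);print(p.round(1),'ctr',p.mean(0))
for i in range(4):
    d=p[(i+1)%4]-p[i];print(np.linalg.norm(d).round(1),np.degrees(np.arctan2(d[1],d[0])).round(1))
L=onz(c,151.5,251.5,.06)*1000;B=onz(c,100,255,.06)*1000
print('lens',L,'rear',B,np.degrees(np.arctan2(*(L-B)[[1,0]])))
for n,u,v,z in[('A',362,233,.09),('B',271,200,.09),('Abase',356,214,.05),('grey',290,252,.09),('start',478,116,.107)]: print(n,(onz(c,u,v,z)*1000).round(1))
hsv=cv2.cvtColor(c['pixels'],cv2.COLOR_RGB2HSV)
m=((hsv[...,0]>125)&(hsv[...,0]<145)&(hsv[...,1]>90)).astype(np.uint8);m[:,400:]=0;m[:200]=0
ys,xs=np.nonzero(m);print(xs.mean(),ys.mean())
E
```

```text
[[ 471.  -130.9]
 [ 479.1 -107.3]
 [ 505.5 -115. ]
 [ 496.8 -140.4]] ctr [ 488.11633311 -123.39366921]
24.9 71.0
27.4 -16.2
26.8 -108.7
27.5 159.7
lens [ 520.28227494 -413.50019837   60.        ] rear [ 503.88617742 -491.55057833   60.        ] 78.13634152238974
A [ 562.4 -118.2   90. ]
B [ 487.2 -213.2   90. ]
Abase [ 552.8 -118.1   50. ]
grey [ 561.8 -214.    90. ]
start [456.5  33.  107. ]
150.43930635838151 251.6242774566474
```

```bash
python3 -c "
from h import *
show();to((487.5,-121,150,161.5),(487.5,-121,83,161.5))"
```

```text
t1.9 tcp [ 469.2 -148.7  279.9] yaw 73.2 tilt [-0.001  0.001] w 85.4 F [-0.3  0.3  0.6] j6 -0.8 j1 -17.6
(487.5, -121, 150, 161.5) -> [3.18, 0.97, 12.99] roll -88.3
(487.5, -121, 83, 161.5) -> [3.18, 0.98, 19.69] roll -88.3
```

Emit:
play_rows([
  {"translation": [3.2, 1.0, 13.0], "roll": -88.3, "fingers": -0.2},
  {"translation": [3.2, 1.0, 13.0], "roll": -88.3, "fingers": -0.2},
  {"translation": [3.2, 1.0, 13.0], "roll": -88.3, "fingers": -0.2},
  {"translation": [3.2, 1.0, 13.0], "roll": -88.3, "fingers": -0.2},
  {"translation": [3.2, 1.0, 13.0], "roll": -88.3, "fingers": -0.2},
  {"translation": [3.2, 1.0, 13.0], "roll": -88.3, "fingers": -0.2},
  {"translation": [3.2, 1.0, 13.0], "roll": -88.3, "fingers": -0.2},
  {"translation": [3.2, 1.0, 13.0], "roll": -88.3, "fingers": -0.2},
  {"translation": [3.2, 1.0, 13.0], "roll": -88.3, "fingers": -0.2},
  {"translation": [3.2, 1.0, 13.0], "roll": -88.3, "fingers": -0.2},
  {"translation": [3.2, 1.0, 13.0], "roll": -88.3, "fingers": -0.2},
  {"translation": [3.2, 1.0, 13.0], "roll": -88.3, "fingers": -0.2},
  {"translation": [3.2, 1.0, 13.0], "roll": -88.3, "fingers": -0.2},
  {"translation": [3.2, 1.0, 13.0], "roll": -88.3, "fingers": -0.2},
])

```text
clock: 3.03
eef_pos: [0.4882, -0.1201, 0.1509]
tool_rot: [0.159, 0.987, 0.0, 0.0]
ft_force: [-1.1, 1.0, -0.1]
grip_width: 0.0511
```

```bash
python3 -c "
from h import *
shot('wrist','w2');show();to((487.5,-121,83,161.5))"
```

```text
t3.1 tcp [ 488.3 -120.3  150.8] yaw 161.5 tilt [0. 0.] w 51.4 F [-0.3  0.1  0.7] j6 -85.4 j1 -13.8
(487.5, -121, 83, 161.5) -> [0.06, -0.09, 6.78] roll 0.0
```

View pics/w2.png

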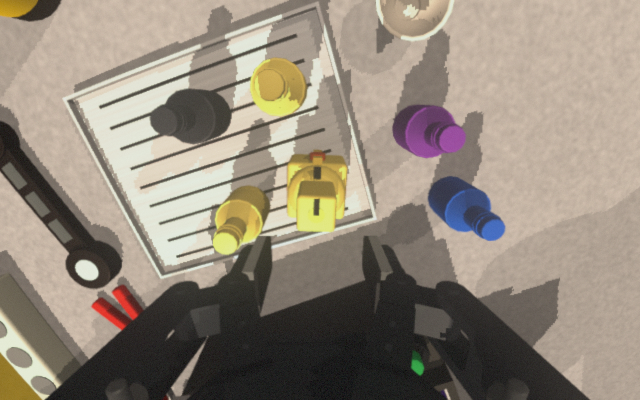

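```bash
python3 -c "
from h import *
c=load('wrist');p=onz(c,316.5,205.5,.098)*1000;print(p);to((p[0],p[1],83,161.5))"
```

```text
[ 485.2001761  -129.55170946   98.        ]
(np.float64(485.2001760964074), np.float64(-129.55170945626543), 83, 161.5) -> [0.0, -0.98, 6.78] roll 0.0
```

Emit:
play_rows([
  {"translation": [0, -0.4, 2.3], "roll": 0, "fingers": -0.2},
  {"translation": [0, -0.4, 4.6], "roll": 0, "fingers": -0.2},
  {"translation": [0, -0.4, 6.8], "roll": 0, "fingers": -0.2},
  {"translation": [0, -0.4, 6.8], "roll": 0, "fingers": -0.2},
  {"translation": [0, -0.4, 6.8], "roll": 0, "fingers": 1},
  {"translation": [0, -0.4, 6.8], "roll": 0, "fingers": 1},
  {"translation": [0, -0.4, 6.8], "roll": 0, "fingers": 1},
  {"translation": [0, -0.4, 6.8], "roll": 0, "fingers": 1},
  {"translation": [0, -0.4, 6.8], "roll": 0, "fingers": 1},
  {"translation": [0, -0.4, 6.8], "roll": 0, "fingers": 1},
  {"translation": [0, -0.4, 6.8], "roll": 0, "fingers": 1},
  {"translation": [0, -0.4, 6.8], "roll": 0, "fingers": 1},
])

```text
clock: 4.08
eef_pos: [0.4883, -0.1256, 0.0835]
tool_rot: [0.161, 0.987, 0.0, 0.001]
ft_force: [-1.6, 1.8, 6.3]
grip_width: 0.0272
```

```bash
python3 -c "
from h import *
show();u=np.array([np.cos(np.radians(80.5)),np.sin(np.radians(80.5))]);sp=np.array([517,-413])+45*u;h=sp+26*u;print(sp,h)
s=st()[0]['eef_pos']*1000
to((s[0],s[1],195),(*(h+60*u),195,170.5),(*h,83+34-6,170.5))"
```

```text
t4.1 tcp [ 488.3 -125.6   83.5] yaw 161.5 tilt [ 0.002 -0.   ] w 27.2 F [-1.6  1.8  6.3] j6 -85.9 j1 -14.4
[ 524.42714226 -368.61714793] [ 528.71838002 -342.97372229]
(np.float64(488.25297581195053), np.float64(-125.6436399331014), 195) -> [-0.02, 0.0, -11.15] roll 0.0
(np.float64(538.6212363677488), np.float64(-283.79658619862266), 195, 170.5) -> [-9.83, -13.39, -11.14] roll -9.0
(np.float64(528.7183800161081), np.float64(-342.97372229085653), 111, 170.5) -> [-10.75, -19.32, -2.74] roll -9.0
```

Emit:
play_rows([
  {"translation": [0, 0, -4], "roll": 0, "fingers": 1},
  {"translation": [0, 0, -8], "roll": 0, "fingers": 1},
  {"translation": [0, 0, -11.1], "roll": 0, "fingers": 1},
  {"translation": [-2, -3, -11.1], "roll": -3, "fingers": 1},
  {"translation": [-4, -6, -11.1], "roll": -6, "fingers": 1},
  {"translation": [-6, -9, -11.1], "roll": -9, "fingers": 1},
  {"translation": [-8, -11.5, -11.1], "roll": -9, "fingers": 1},
  {"translation": [-9.8, -13.4, -11.1], "roll": -9, "fingers": 1},
  {"translation": [-9.8, -13.4, -11.1], "roll": -9, "fingers": 1},
  {"translation": [-9.8, -13.4, -11.1], "roll": -9, "fingers": 1},
])

```text
clock: 4.92
eef_pos: [0.5374, -0.2849, 0.1921]
tool_rot: [0.084, 0.996, 0.0, -0.001]
ft_force: [-0.5, 0.7, -1.8]
grip_width: 0.0275
```

```bash
python3 - <<'E'
from h import *
w=shot('wrist');s=shot('side');show()
W=cv2.cvtColor(w['pixels'],cv2.COLOR_RGB2BGR);S=cv2.cvtColor(s['pixels'],cv2.COLOR_RGB2BGR)
o=np.zeros((600,640,3),np.uint8);o[:400]=W;o[400:,:320]=cv2.resize(S[200:400,280:480],(320,320))[:200];o[400:,320:]=cv2.resize(S[300:362,370:470],(320,200))
cv2.imwrite('pics/w3.png',o)
E
```

```text
t5.0 tcp [ 537.  -283.1  192.6] yaw 170.5 tilt [-0.002  0.001] w 27.1 F [-0.7 -0.3 -0.8] j6 -108.3 j1 -27.8
```

View pics/w3.png

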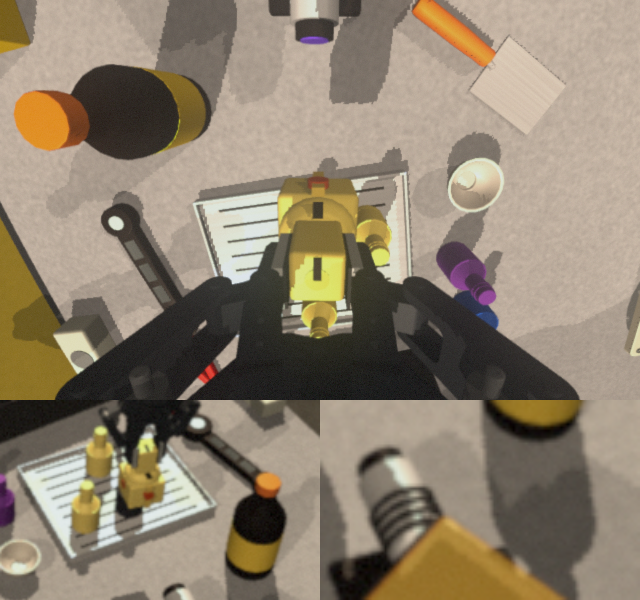

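```bash
python3 - <<'E'
from h import *
c=load('wrist')
L=onz(c,314.5,40,.06)*1000;print('lens',L);A=onz(c,313.5,5,.06)*1000;print(A)
u=np.array([np.cos(np.radians(80.5)),np.sin(np.radians(80.5))]);sp=L[:2]+45*u;h=sp+26*u;print(sp,h)
to((*h,150,170.5),(*h,111.5,170.5))
E
```

```text
lens [ 517.27454045 -412.02100092   60.        ]
[ 513.60777855 -438.10531758   60.        ]
[ 524.70168271 -367.63814886] [ 528.99292046 -341.99472322]
(np.float64(528.9929204645906), np.float64(-341.99472321579657), 150, 170.5) -> [-0.19, -5.95, 4.25] roll -0.0
(np.float64(528.9929204645906), np.float64(-341.99472321579657), 111.5, 170.5) -> [-0.2, -5.95, 8.1] roll -0.0
```

Emit:
play_rows([
  {"translation": [-0.2, -3, 4], "roll": 0, "fingers": 1},
  {"translation": [-0.2, -6, 8.1], "roll": 0, "fingers": 1},
  {"translation": [-0.2, -6, 8.1], "roll": 0, "fingers": 1},
  {"translation": [-0.2, -6, 8.1], "roll": 0, "fingers": 1},
  {"translation": [-0.2, -6, 8.1], "roll": 0, "fingers": 1},
  {"translation": [-0.2, -6, 8.1], "roll": 0, "fingers": 1},
  {"translation": [-0.2, -6, 8.1], "roll": 0, "fingers": 1},
  {"translation": [-0.2, -6, 8.1], "roll": 0, "fingers": 1},
])

```text
clock: 5.68
eef_pos: [0.5312, -0.3427, 0.1146]
tool_rot: [0.082, 0.997, -0.001, 0.002]
ft_force: [0.6, 0.4, -1.6]
grip_width: 0.0272
```

```bash
cat > look.py <<'E'
from h import *
import sys
w=shot('wrist');s=shot('side');t=shot('top');show()
B=lambda c:cv2.cvtColor(c['pixels'],cv2.COLOR_RGB2BGR)
o=np.zeros((600,640,3),np.uint8);o[:400]=B(w);o[400:,:320]=cv2.resize(B(s)[200:325,260:460],(320,200));o[400:,320:]=cv2.resize(B(t)[150:250,300:460],(320,200))
cv2.imwrite('pics/%s.png'%sys.argv[1],o)
E
python3 look.py w4
```

```text
t5.8 tcp [ 530.5 -342.9  113.5] yaw 170.5 tilt [ 0.002 -0.001] w 27.1 F [ 0.5  0.2 -1.7] j6 -113.4 j1 -32.9
```

View pics/w4.png

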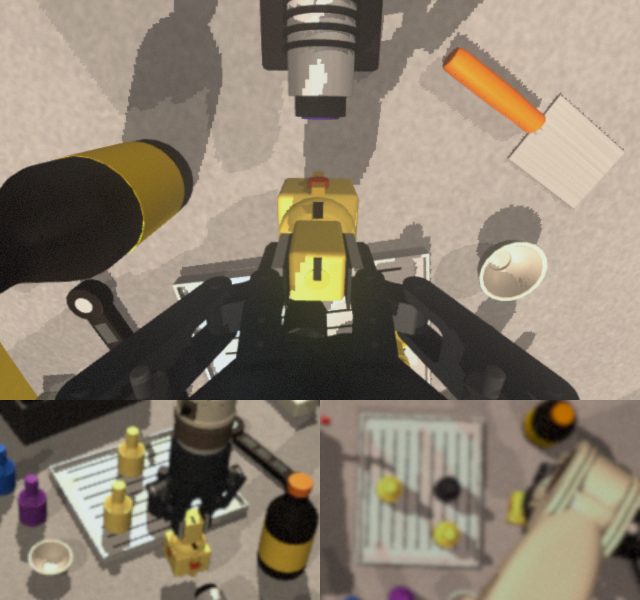

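```bash
python3 - <<'E'
from h import *
c=load('wrist')
a=onz(c,318,183,.064)*1000;b=onz(c,320,117,.06)*1000;print(a,b,np.linalg.norm((a-b)[:2]))
to((529,-342,111.5))
E
```

```text
[ 525.97171011 -369.24625038   64.        ] [ 517.73259099 -411.34468871   60.        ] 42.897104722235824
(529, -342, 111.5) -> [0.16, 0.06, 0.2] roll 0.0
```

Emit:
play_rows([
  {"translation": [0, 0, 0], "roll": 0, "fingers": 1},
  {"translation": [0, 0, 0], "roll": 0, "fingers": 1},
  {"translation": [0, 0, 0], "roll": 0, "fingers": 1},
  {"translation": [0, 0, 0], "roll": 0, "fingers": 1},
  {"translation": [0, 0, 0], "roll": 0, "fingers": 1},
  {"translation": [0, 0, 0], "roll": 0, "fingers": 1},
  {"translation": [0, 0, 0], "roll": 0, "fingers": 1},
  {"translation": [0, 0, 0], "roll": 0, "fingers": 1},
  {"translation": [0, 0, 0], "roll": 0, "fingers": 1},
  {"translation": [0, 0, 0], "roll": 0, "fingers": 1},
  {"translation": [0, 0, 0], "roll": 0, "fingers": 1},
  {"translation": [0, 0, 0], "roll": 0, "fingers": 1},
  {"translation": [0, 0, 0], "roll": 0, "fingers": 1},
  {"translation": [0, 0, 0], "roll": 0, "fingers": 1},
  {"translation": [0, 0, 0], "roll": 0, "fingers": 1},
  {"translation": [0, 0, 0], "roll": 0, "fingers": 1},
  {"translation": [0, 0, 0], "roll": 0, "fingers": 1},
  {"translation": [0, 0, 0], "roll": 0, "fingers": 1},
  {"translation": [0, 0, 0], "roll": 0, "fingers": 1},
  {"translation": [0, 0, 0], "roll": 0, "fingers": 1},
])

```text
clock: 7.5
eef_pos: [0.5298, -0.3432, 0.1123]
tool_rot: [0.083, 0.997, 0.0, 0.0]
ft_force: [-0.4, -0.2, -2.1]
grip_width: 0.0268
```

```bash
python3 -c "
from h import *
show()"
```

```text
t7.5 tcp [ 529.8 -343.2  112.3] yaw 170.5 tilt [0. 0.] w 26.8 F [-0.4 -0.2 -2.1] j6 -113.4 j1 -32.9
```

Emit:
play_rows([
  {"translation": [0, 0, 0], "roll": 7, "fingers": 1},
  {"translation": [0, 0, 0], "roll": 14, "fingers": 1},
  {"translation": [0, 0, 0], "roll": 21, "fingers": 1},
  {"translation": [0, 0, 0], "roll": 28, "fingers": 1},
  {"translation": [0, 0, 0], "roll": 35, "fingers": 1},
  {"translation": [0, 0, 0], "roll": 42, "fingers": 1},
  {"translation": [0, 0, 0], "roll": 49, "fingers": 1},
  {"translation": [0, 0, 0], "roll": 56, "fingers": 1},
  {"translation": [0, 0, 0], "roll": 63, "fingers": 1},
  {"translation": [0, 0, 0], "roll": 70, "fingers": 1},
  {"translation": [0, 0, 0], "roll": 77, "fingers": 1},
  {"translation": [0, 0, 0], "roll": 84, "fingers": 1},
  {"translation": [0, 0, 0], "roll": 90, "fingers": 1},
  {"translation": [0, 0, 0], "roll": 90, "fingers": 1},
  {"translation": [0, 0, 0], "roll": 90, "fingers": 1},
  {"translation": [0, 0, 0], "roll": 90, "fingers": 1},
  {"translation": [0, 0, 0], "roll": 90, "fingers": 1},
  {"translation": [0, 0, 0], "roll": 90, "fingers": 1},
  {"translation": [0, 0, 0], "roll": 90, "fingers": 1},
  {"translation": [0, 0, 0], "roll": 90, "fingers": 1},
])

```text
clock: 9.17
eef_pos: [0.5298, -0.3432, 0.1123]
tool_rot: [0.763, 0.646, 0.0, -0.0]
ft_force: [0.5, -0.3, -1.0]
grip_width: 0.027
```

Emit:
play_rows([
  {"translation": [0, 0, 0], "roll": 0, "fingers": 1},
  {"translation": [0, 0, 0], "roll": 0, "fingers": 1},
  {"translation": [0, 0, 0], "roll": 0, "fingers": 1},
  {"translation": [0, 0, 0], "roll": 0, "fingers": 1},
  {"translation": [0, 0, 0], "roll": 0, "fingers": 1},
  {"translation": [0, 0, 0], "roll": 0, "fingers": 1},
  {"translation": [0, 0, 0], "roll": 0, "fingers": 1},
  {"translation": [0, 0, 0], "roll": 0, "fingers": 1},
  {"translation": [0, 0, 0], "roll": 0, "fingers": 1},
  {"translation": [0, 0, 0], "roll": 0, "fingers": 1},
  {"translation": [0, 0, 0], "roll": 0, "fingers": 1},
  {"translation": [0, 0, 0], "roll": 0, "fingers": 1},
  {"translation": [0, 0, 0], "roll": 0, "fingers": 1},
  {"translation": [0, 0, 0], "roll": 0, "fingers": 1},
  {"translation": [0, 0, 0], "roll": 0, "fingers": 1},
  {"translation": [0, 0, 0], "roll": 0, "fingers": 1},
  {"translation": [0, 0, 0], "roll": 0, "fingers": 1},
  {"translation": [0, 0, 0], "roll": 0, "fingers": 1},
  {"translation": [0, 0, 0], "roll": 0, "fingers": 1},
])

```text
clock: 10.75
eef_pos: [0.5298, -0.3432, 0.1123]
tool_rot: [0.763, 0.646, -0.0, 0.0]
ft_force: [0.1, -0.9, -1.5]
grip_width: 0.0273
```

```bash
cat > yel.py <<'E'
# yellow outline of what is in the jaws, in the wrist picture, to notice slip without viewing
from h import *
c=shot('wrist');show()
hsv=cv2.cvtColor(c['pixels'],cv2.COLOR_RGB2HSV)
m=cv2.inRange(hsv,(18,110,60),(34,255,255)); m[:,:240]=0;m[:,400:]=0;m[310:]=0
n,l,s,ce=cv2.connectedComponentsWithStats(m)
print([(s[i].tolist(),ce[i].round(0).tolist()) for i in range(1,n) if s[i,4]>60])
E
python3 yel.py
```

```text
t10.8 tcp [ 529.8 -343.2  112.3] yaw 80.5 tilt [-0. -0.] w 26.8 F [-0.4 -0.6 -1.4] j6 -23.4 j1 -32.9
[([278, 178, 81, 124, 7629], [317.0, 236.0])]
```

Emit:
play_rows([
  {"translation": [0, 0, 0], "roll": 7, "fingers": 1},
  {"translation": [0, 0, 0], "roll": 14, "fingers": 1},
  {"translation": [0, 0, 0], "roll": 21, "fingers": 1},
  {"translation": [0, 0, 0], "roll": 28, "fingers": 1},
  {"translation": [0, 0, 0], "roll": 35, "fingers": 1},
  {"translation": [0, 0, 0], "roll": 42, "fingers": 1},
  {"translation": [0, 0, 0], "roll": 49, "fingers": 1},
  {"translation": [0, 0, 0], "roll": 56, "fingers": 1},
  {"translation": [0, 0, 0], "roll": 63, "fingers": 1},
  {"translation": [0, 0, 0], "roll": 70, "fingers": 1},
  {"translation": [0, 0, 0], "roll": 77, "fingers": 1},
  {"translation": [0, 0, 0], "roll": 84, "fingers": 1},
  {"translation": [0, 0, 0], "roll": 90, "fingers": 1},
  {"translation": [0, 0, 0], "roll": 90, "fingers": 1},
  {"translation": [0, 0, 0], "roll": 90, "fingers": 1},
  {"translation": [0, 0, 0], "roll": 90, "fingers": 1},
  {"translation": [0, 0, 0], "roll": 90, "fingers": 1},
  {"translation": [0, 0, 0], "roll": 90, "fingers": 1},
  {"translation": [0, 0, 0], "roll": 90, "fingers": 1},
  {"translation": [0, 0, 0], "roll": 90, "fingers": 1},
])

```text
clock: 12.47
eef_pos: [0.5298, -0.3432, 0.1123]
tool_rot: [0.997, -0.083, -0.0, -0.0]
ft_force: [-0.1, 0.6, -2.0]
grip_width: 0.0269
```

Emit:
play_rows([
  {"translation": [0, 0, 0], "roll": 0, "fingers": 1},
  {"translation": [0, 0, 0], "roll": 0, "fingers": 1},
  {"translation": [0, 0, 0], "roll": 0, "fingers": 1},
  {"translation": [0, 0, 0], "roll": 0, "fingers": 1},
  {"translation": [0, 0, 0], "roll": 0, "fingers": 1},
  {"translation": [0, 0, 0], "roll": 0, "fingers": 1},
  {"translation": [0, 0, 0], "roll": 0, "fingers": 1},
  {"translation": [0, 0, 0], "roll": 0, "fingers": 1},
  {"translation": [0, 0, 0], "roll": 0, "fingers": 1},
  {"translation": [0, 0, 0], "roll": 0, "fingers": 1},
  {"translation": [0, 0, 0], "roll": 0, "fingers": 1},
  {"translation": [0, 0, 0], "roll": 0, "fingers": 1},
  {"translation": [0, 0, 0], "roll": 0, "fingers": 1},
  {"translation": [0, 0, 0], "roll": 0, "fingers": 1},
  {"translation": [0, 0, 0], "roll": 0, "fingers": 1},
  {"translation": [0, 0, 0], "roll": 0, "fingers": 1},
  {"translation": [0, 0, 0], "roll": 0, "fingers": 1},
  {"translation": [0, 0, 0], "roll": 0, "fingers": 1},
  {"translation": [0, 0, 0], "roll": 0, "fingers": 1},
])

```text
clock: 14.05
eef_pos: [0.5298, -0.3432, 0.1123]
tool_rot: [0.997, -0.083, 0.0, -0.0]
ft_force: [0.3, -0.5, -1.1]
grip_width: 0.0272
```

```bash
python3 yel.py
```

```text
t14.1 tcp [ 529.8 -343.2  112.3] yaw -9.5 tilt [ 0. -0.] w 26.9 F [ 0.5 -0.5 -1.1] j6 66.6 j1 -32.9
[([240, 6, 24, 60, 934], [249.0, 37.0]), ([278, 178, 81, 124, 7716], [317.0, 236.0])]
```

Emit:
play_rows([
  {"translation": [0, 0, 0], "roll": 7, "fingers": 1},
  {"translation": [0, 0, 0], "roll": 14, "fingers": 1},
  {"translation": [0, 0, 0], "roll": 21, "fingers": 1},
  {"translation": [0, 0, 0], "roll": 28, "fingers": 1},
  {"translation": [0, 0, 0], "roll": 35, "fingers": 1},
  {"translation": [0, 0, 0], "roll": 42, "fingers": 1},
  {"translation": [0, 0, 0], "roll": 49, "fingers": 1},
  {"translation": [0, 0, 0], "roll": 56, "fingers": 1},
  {"translation": [0, 0, 0], "roll": 63, "fingers": 1},
  {"translation": [0, 0, 0], "roll": 70, "fingers": 1},
  {"translation": [0, 0, 0], "roll": 77, "fingers": 1},
  {"translation": [0, 0, 0], "roll": 84, "fingers": 1},
  {"translation": [0, 0, 0], "roll": 90, "fingers": 1},
  {"translation": [0, 0, 0], "roll": 90, "fingers": 1},
  {"translation": [0, 0, 0], "roll": 90, "fingers": 1},
  {"translation": [0, 0, 0], "roll": 90, "fingers": 1},
  {"translation": [0, 0, 0], "roll": 90, "fingers": 1},
  {"translation": [0, 0, 0], "roll": 90, "fingers": 1},
  {"translation": [0, 0, 0], "roll": 90, "fingers": 1},
  {"translation": [0, 0, 0], "roll": 90, "fingers": 1},
])

```text
clock: 15.77
eef_pos: [0.5298, -0.3432, 0.1123]
tool_rot: [-0.646, 0.763, -0.0, -0.0]
ft_force: [-0.0, 1.0, -1.3]
grip_width: 0.0271
```

Emit:
play_rows([
  {"translation": [0, 0, 0], "roll": 0, "fingers": 1},
  {"translation": [0, 0, 0], "roll": 0, "fingers": 1},
  {"translation": [0, 0, 0], "roll": 0, "fingers": 1},
  {"translation": [0, 0, 0], "roll": 0, "fingers": 1},
  {"translation": [0, 0, 0], "roll": 0, "fingers": 1},
  {"translation": [0, 0, 0], "roll": 0, "fingers": 1},
  {"translation": [0, 0, 0], "roll": 0, "fingers": 1},
  {"translation": [0, 0, 0], "roll": 0, "fingers": 1},
  {"translation": [0, 0, 0], "roll": 0, "fingers": 1},
  {"translation": [0, 0, 0], "roll": 0, "fingers": 1},
  {"translation": [0, 0, 0], "roll": 0, "fingers": 1},
  {"translation": [0, 0, 0], "roll": 0, "fingers": 1},
  {"translation": [0, 0, 0], "roll": 0, "fingers": 1},
  {"translation": [0, 0, 0], "roll": 0, "fingers": 1},
  {"translation": [0, 0, 0], "roll": 0, "fingers": 1},
  {"translation": [0, 0, 0], "roll": 0, "fingers": 1},
  {"translation": [0, 0, 0], "roll": 0, "fingers": 1},
  {"translation": [0, 0, 0], "roll": 0, "fingers": 1},
  {"translation": [0, 0, 0], "roll": 0, "fingers": 1},
])

```text
clock: 17.35
eef_pos: [0.5298, -0.3432, 0.1123]
tool_rot: [-0.646, 0.763, 0.0, -0.0]
ft_force: [-0.1, 0.5, -0.7]
grip_width: 0.027
```

```bash
python3 yel.py; python3 -c "
from h import *
to((530,-343,215,-99.5),(560,-100,215),(500,150,215))"
```

```text
t17.4 tcp [ 529.8 -343.3  112.3] yaw -99.5 tilt [ 0. -0.] w 27.3 F [-0.7  0.5 -2. ] j6 156.6 j1 -32.9
[([280, 0, 120, 54, 1804], [330.0, 34.0]), ([277, 178, 82, 123, 7548], [317.0, 236.0])]
(530, -343, 215, -99.5) -> [-0.03, -0.02, -10.27] roll -0.0
(560, -100, 215) -> [-24.49, 1.05, -10.27] roll 0.0
(500, 150, 215) -> [-48.15, 11.11, -10.27] roll 0.0
```

```bash
python3 -c "
from h import *
to((530,-343,215),(530,-60,215,-2.5))"
```

```text
(530, -343, 215) -> [-0.03, -0.02, -10.27] roll 0.0
(530, -60, 215, -2.5) -> [-27.94, 4.67, -10.27] roll -97.0
```

Emit:
play_rows([
  {"translation": [0, 0, -3.5], "roll": 0, "fingers": 1},
  {"translation": [0, 0, -7], "roll": 0, "fingers": 1},
  {"translation": [0, 0, -10.3], "roll": 0, "fingers": 1},
  {"translation": [-2, 0.3, -10.3], "roll": -7, "fingers": 1},
  {"translation": [-4, 0.7, -10.3], "roll": -14, "fingers": 1},
  {"translation": [-6, 1, -10.3], "roll": -21, "fingers": 1},
  {"translation": [-8, 1.3, -10.3], "roll": -28, "fingers": 1},
  {"translation": [-10, 1.7, -10.3], "roll": -35, "fingers": 1},
  {"translation": [-12, 2, -10.3], "roll": -42, "fingers": 1},
  {"translation": [-14, 2.3, -10.3], "roll": -49, "fingers": 1},
  {"translation": [-16, 2.7, -10.3], "roll": -56, "fingers": 1},
  {"translation": [-18, 3, -10.3], "roll": -63, "fingers": 1},
  {"translation": [-20, 3.3, -10.3], "roll": -70, "fingers": 1},
  {"translation": [-22, 3.7, -10.3], "roll": -77, "fingers": 1},
  {"translation": [-24, 4, -10.3], "roll": -84, "fingers": 1},
  {"translation": [-26, 4.3, -10.3], "roll": -91, "fingers": 1},
  {"translation": [-27.9, 4.7, -10.3], "roll": -97, "fingers": 1},
  {"translation": [-27.9, 4.7, -10.3], "roll": -97, "fingers": 1},
  {"translation": [-27.9, 4.7, -10.3], "roll": -97, "fingers": 1},
])

```text
clock: 18.98
eef_pos: [0.5296, -0.0595, 0.2155]
tool_rot: [1.0, -0.022, 0.0, 0.0]
ft_force: [0.5, -0.7, -0.7]
grip_width: 0.0269
```

```bash
python3 yel.py; python3 -c "
from h import *
to((536,222,215,94.3),(536,222,129,94.3))"
```

```text
t19.0 tcp [529.7 -60.3 215.5] yaw -2.6 tilt [ 0.    -0.001] w 27.4 F [-1.1  0.9 -2.1] j6 86.1 j1 -6.5
[([277, 178, 89, 132, 8012], [318.0, 237.0])]
(536, 222, 215, 94.3) -> [-0.64, -28.23, 0.03] roll -96.9
(536, 222, 129, 94.3) -> [-0.64, -28.24, 8.63] roll -96.9
```

Emit:
play_rows([
  {"translation": [0, -2, 0], "roll": -7, "fingers": 1},
  {"translation": [0, -4, 0], "roll": -14, "fingers": 1},
  {"translation": [0, -6, 0], "roll": -21, "fingers": 1},
  {"translation": [0, -8, 0], "roll": -28, "fingers": 1},
  {"translation": [0, -10, 0], "roll": -35, "fingers": 1},
  {"translation": [0, -12, 0], "roll": -42, "fingers": 1},
  {"translation": [0, -14, 0], "roll": -49, "fingers": 1},
  {"translation": [0, -16, 0], "roll": -56, "fingers": 1},
  {"translation": [-0.2, -18, 0], "roll": -63, "fingers": 1},
  {"translation": [-0.3, -20, 0], "roll": -70, "fingers": 1},
  {"translation": [-0.4, -22, 0], "roll": -77, "fingers": 1},
  {"translation": [-0.5, -24, 0], "roll": -84, "fingers": 1},
  {"translation": [-0.6, -26, 0], "roll": -91, "fingers": 1},
  {"translation": [-0.6, -28.2, 0], "roll": -97, "fingers": 1},
  {"translation": [-0.6, -28.2, 0], "roll": -97, "fingers": 1},
  {"translation": [-0.6, -28.2, 0], "roll": -97, "fingers": 1},
  {"translation": [-0.6, -28.2, 0], "roll": -97, "fingers": 1},
])

```text
clock: 20.45
eef_pos: [0.5364, 0.2206, 0.2151]
tool_rot: [0.68, 0.733, -0.0, 0.0]
ft_force: [1.2, -0.2, -0.8]
grip_width: 0.027
```

```bash
python3 yel.py; python3 -c "
from h import *
shot('wrist','w5');to((536,222,129,94.3))"
```

```text
t20.5 tcp [536.4 220.4 215.1] yaw 94.3 tilt [-0.    -0.001] w 27.3 F [-0.3 -0.5 -0.3] j6 18.0 j1 22.3
[([262, 169, 97, 133, 8439], [316.0, 234.0])]
(536, 222, 129, 94.3) -> [0.18, -0.02, 8.63] roll 0.0
```

View pics/w5.png

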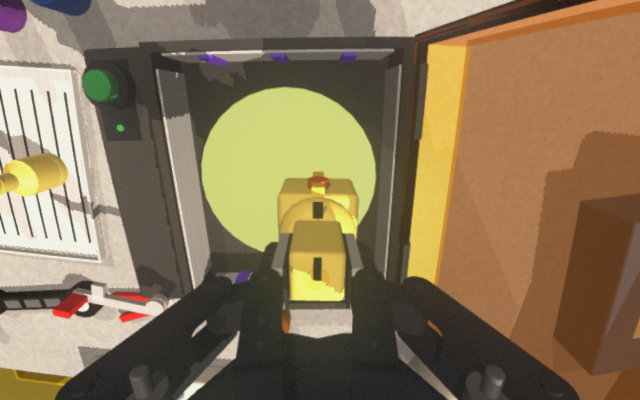

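```bash
python3 - <<'E'
from h import *
c=load('wrist')
for u,v in[(202,168),(376.5,168),(288,87)]: print(onz(c,u,v,.05)*1000)
hsv=cv2.cvtColor(c['pixels'],cv2.COLOR_RGB2HSV)
m=cv2.inRange(hsv,(28,60,120),(45,180,255));m[:,:195]=0;m[:,385:]=0;m[175:]=0
k=max(cv2.findContours(m,0,1)[0],key=cv2.contourArea)[:,0]
k=k[k[:,1]<172]
p=np.array([onz(c,u,v,.05)[:2]*1000 for u,v in k])
A=np.c_[2*p,np.ones(len(p))];x=np.linalg.lstsq(A,(p**2).sum(1),rcond=None)[0];print(x[:2],np.sqrt(x[2]+x[:2]@x[:2]))
for u,v in [(70,305),(155,305)]: print(onz(c,u,v,.115)*1000)
E
```

```text
[535.85382658  94.75788193  50.        ]
[521.73182105 283.61046975  50.        ]
[446.42429648 184.51294127  50.        ]
[530.9923844  186.95419169] 86.724697253544
[676.54601149 -29.29086134 115.        ]
[666.41048893  63.65434111 115.        ]
```

Emit:
play_rows([
  {"translation": [0, 0, 2.5], "roll": 0, "fingers": 1},
  {"translation": [0, 0, 5], "roll": 0, "fingers": 1},
  {"translation": [0, 0, 7], "roll": 0, "fingers": 1},
  {"translation": [0, 0, 7.8], "roll": 0, "fingers": 1},
  {"translation": [0, 0, 8.3], "roll": 0, "fingers": 1},
  {"translation": [0, 0, 8.6], "roll": 0, "fingers": 1},
  {"translation": [0, 0, 8.7], "roll": 0, "fingers": 1},
  {"translation": [0, 0, 8.7], "roll": 0, "fingers": 1},
  {"translation": [0, 0, 8.7], "roll": 0, "fingers": 1},
])

```text
clock: 21.3
eef_pos: [0.5369, 0.222, 0.1295]
tool_rot: [0.679, 0.734, 0.001, 0.0]
ft_force: [0.1, 0.2, -1.4]
grip_width: 0.0272
```

```bash
python3 yel.py
```

```text
t21.4 tcp [536.8 222.  129.5] yaw 94.5 tilt [0.002 0.001] w 26.6 F [-0.1  0.1 -2. ] j6 18.0 j1 22.5
[([252, 80, 133, 72, 232], [319.0, 99.0]), ([277, 171, 82, 131, 8152], [317.0, 235.0])]
```

Emit:
play_rows([
  {"translation": [0, 0, 0.1], "roll": 0, "fingers": 1},
  {"translation": [0, 0, 0.2], "roll": 0, "fingers": 1},
  {"translation": [0, 0, 0.25], "roll": 0, "fingers": 1},
  {"translation": [0, 0, 0.25], "roll": 0, "fingers": 1},
  {"translation": [0, 0, 0.25], "roll": 0, "fingers": 1},
])

```text
clock: 21.77
eef_pos: [0.5368, 0.2221, 0.1276]
tool_rot: [0.679, 0.734, 0.001, 0.001]
ft_force: [-1.2, 0.1, 5.6]
grip_width: 0.0269
```

Emit:
play_rows([
  {"translation": [0, 0, 0], "roll": 0, "fingers": 0.1},
  {"translation": [0, 0, 0], "roll": 0, "fingers": 0},
  {"translation": [0, 0, 0], "roll": 0, "fingers": -0.1},
  {"translation": [0, 0, 0], "roll": 0, "fingers": -0.1},
  {"translation": [0, 0, 0], "roll": 0, "fingers": -0.1},
  {"translation": [0, 0, -3], "roll": 0, "fingers": -0.1},
  {"translation": [0, 0, -7], "roll": 0, "fingers": -0.1},
  {"translation": [0, 0, -10], "roll": 0, "fingers": -0.1},
  {"translation": [0, 0, -12], "roll": 0, "fingers": -0.1},
  {"translation": [0, 0, -12], "roll": 0, "fingers": -0.1},
])

```text
clock: 22.6
eef_pos: [0.5386, 0.2227, 0.2516]
tool_rot: [0.679, 0.734, 0.005, 0.002]
ft_force: [0.4, 0.8, -0.5]
grip_width: 0.047
```

```bash
python3 - <<'E'
from h import *
w=shot('wrist','w6');t=shot('top');show();to((556,-117,250,70))
hsv=cv2.cvtColor(t['pixels'],cv2.COLOR_RGB2HSV)
m=cv2.inRange(hsv,(22,110,100),(33,255,255));
n,l,s,ce=cv2.connectedComponentsWithStats(m)
print([(s[i].tolist(),(onz(t,*ce[i],.06)[:2]*1000).round().tolist()) for i in range(1,n) if s[i,4]>40 and 300<ce[i][0]<400 and ce[i][1]>140])
E
```

```text
t22.7 tcp [536.6 221.9 246.6] yaw 94.5 tilt [0.002 0.001] w 46.6 F [-0.7  0.1 -0.1] j6 18.0 j1 22.5
(556, -117, 250, 70) -> [-33.94, -0.7, -0.37] roll 24.5
[([329, 188, 12, 13, 120], [559.0, -116.0]), ([356, 211, 14, 13, 125], [487.0, -209.0])]
```

View pics/w6.png

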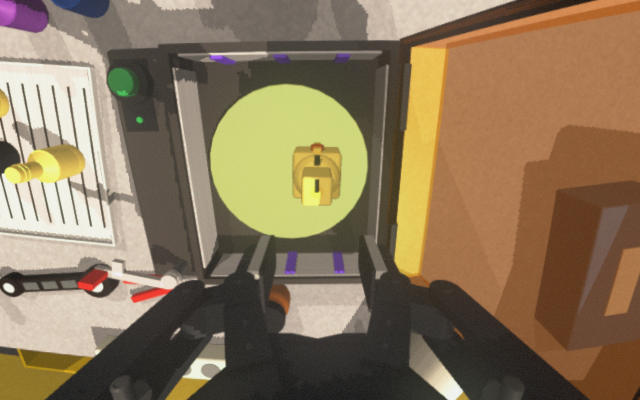

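```bash
python3 -c "
from h import *
to((557,-117,246,75),(557,-117,170,75))"
```

```text
(557, -117, 246, 75) -> [-33.95, -0.6, 0.03] roll 19.5
(557, -117, 170, 75) -> [-33.95, -0.62, 7.63] roll 19.5
```

Emit:
play_rows([
  {"translation": [-33.9, -0.6, 0], "roll": 19.5, "fingers": -0.1},
  {"translation": [-33.9, -0.6, 0], "roll": 19.5, "fingers": -0.1},
  {"translation": [-33.9, -0.6, 0], "roll": 19.5, "fingers": -0.1},
  {"translation": [-33.9, -0.6, 0], "roll": 19.5, "fingers": -0.1},
  {"translation": [-33.9, -0.6, 0], "roll": 19.5, "fingers": -0.1},
  {"translation": [-33.9, -0.6, 0], "roll": 19.5, "fingers": -0.1},
  {"translation": [-33.9, -0.6, 0], "roll": 19.5, "fingers": -0.1},
  {"translation": [-33.9, -0.6, 0], "roll": 19.5, "fingers": -0.1},
  {"translation": [-33.9, -0.6, 0], "roll": 19.5, "fingers": -0.1},
  {"translation": [-33.9, -0.6, 3], "roll": 19.5, "fingers": -0.1},
  {"translation": [-33.9, -0.6, 6], "roll": 19.5, "fingers": -0.1},
  {"translation": [-33.9, -0.6, 7.6], "roll": 19.5, "fingers": -0.1},
  {"translation": [-33.9, -0.6, 7.6], "roll": 19.5, "fingers": -0.1},
  {"translation": [-33.9, -0.6, 7.6], "roll": 19.5, "fingers": -0.1},
])

```text
clock: 23.87
eef_pos: [0.5549, -0.1162, 0.1675]
tool_rot: [0.793, 0.609, -0.002, -0.002]
ft_force: [-0.1, 0.2, 0.1]
grip_width: 0.0466
```

```bash
python3 - <<'E'
from h import *
w=shot('wrist','w7');show()
hsv=cv2.cvtColor(w['pixels'],cv2.COLOR_RGB2HSV)
m=cv2.inRange(hsv,(18,100,60),(34,255,255))
n,l,s,ce=cv2.connectedComponentsWithStats(m)
for i in range(1,n):
    if s[i,4]>100: print(s[i],ce[i].round())
E
```

```text
t23.9 tcp [ 556.2 -116.4  169.3] yaw 75.0 tilt [-0.002  0.   ] w 47.5 F [0.8 0.3 0.2] j6 3.2 j1 -11.8
[ 578    0   62   78 3617] [612.  32.]
[ 158  123   71   51 2708] [194. 149.]
[ 293  168   46   60 2027] [316. 196.]
[  77  300   75   47 1407] [117. 320.]
[ 579  354   61   46 2104] [614. 380.]
```

View pics/w7.png

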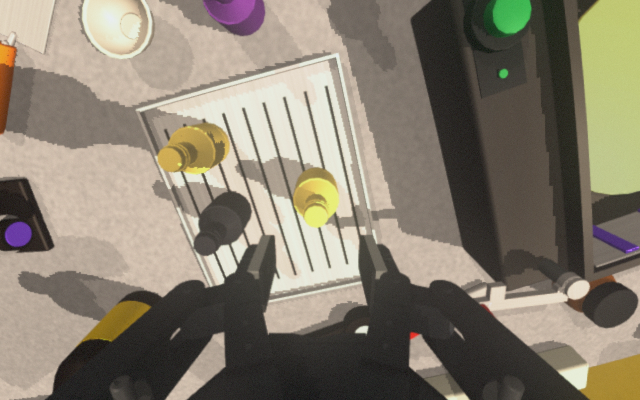

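```bash
python3 - <<'E'
from h import *
c=load('wrist')
a=onz(c,316,216,.09)*1000;b=onz(c,171,160,.09)*1000;g=onz(c,206,242,.09)*1000
ab=onz(c,316,187,.05)*1000;print(a,ab,b,g)
to((a[0],a[1],110),(a[0],a[1],77))
E
```

```text
[ 562.76703547 -119.28912537   90.        ] [ 551.07069608 -116.27115886   50.        ] [ 489.78250397 -214.08473129   90.        ] [ 561.82961    -214.29309539   90.        ]
(np.float64(562.7670354721047), np.float64(-119.28912537491243), 110) -> [-0.11, 0.72, 5.93] roll 0.0
(np.float64(562.7670354721047), np.float64(-119.28912537491243), 77) -> [-0.11, 0.73, 9.23] roll 0.0
```

Emit:
play_rows([
  {"translation": [-0.1, 0.4, 3], "roll": 0, "fingers": -0.1},
  {"translation": [-0.1, 0.4, 6], "roll": 0, "fingers": -0.1},
  {"translation": [-0.1, 0.4, 8], "roll": 0, "fingers": -0.1},
  {"translation": [-0.1, 0.4, 9.2], "roll": 0, "fingers": -0.1},
  {"translation": [-0.1, 0.4, 9.2], "roll": 0, "fingers": -0.1},
  {"translation": [-0.1, 0.4, 9.2], "roll": 0, "fingers": 1},
  {"translation": [-0.1, 0.4, 9.2], "roll": 0, "fingers": 1},
  {"translation": [-0.1, 0.4, 9.2], "roll": 0, "fingers": 1},
  {"translation": [-0.1, 0.4, 9.2], "roll": 0, "fingers": 1},
  {"translation": [-0.1, 0.4, 9.2], "roll": 0, "fingers": 1},
  {"translation": [-0.1, 0.4, 9.2], "roll": 0, "fingers": 1},
  {"translation": [-0.1, 0.4, 9.2], "roll": 0, "fingers": 1},
  {"translation": [-0.1, 0.4, 9.2], "roll": 0, "fingers": 1},
])

```text
clock: 25.0
eef_pos: [0.5619, -0.1191, 0.0801]
tool_rot: [0.794, 0.609, 0.002, 0.002]
ft_force: [0.7, 0.5, 5.9]
grip_width: 0.0183
```

```bash
python3 yel.py; python3 -c "
from h import *
# unit frame -> world, turntable centre (540,190), yaw 4.3
r=Rn.from_euler('z',4.3,degrees=True).as_matrix()[:2,:2]
for q in((38,-38),(-38,-38)):
  p=r@np.array(q)+[540,190];print(p);to((p[0],p[1],205,94.5))"
```

```text
t25.1 tcp [ 561.9 -119.1   80.1] yaw 75.0 tilt [ 0.005 -0.001] w 18.1 F [-0.  -0.3  7.1] j6 3.1 j1 -12.0
[([283, 184, 68, 104, 4444], [317.0, 231.0])]
[580.74222669 154.95615655]
(np.float64(580.7422266933548), np.float64(154.95615654544605), 205, 94.5) -> [26.96, -5.23, -12.5] roll -19.5
[504.95615655 149.25777331]
(np.float64(504.95615654544605), np.float64(149.25777330664516), 205, 94.5) -> [24.45, -12.41, -12.54] roll -19.5
```

Emit:
play_rows([
  {"translation": [0, 0, -4], "roll": 0, "fingers": 1},
  {"translation": [0, 0, -8], "roll": 0, "fingers": 1},
  {"translation": [0, 0, -12.5], "roll": 0, "fingers": 1},
  {"translation": [2.5, -0.5, -12.5], "roll": -2, "fingers": 1},
  {"translation": [5, -1, -12.5], "roll": -4, "fingers": 1},
  {"translation": [8, -1.5, -12.5], "roll": -7, "fingers": 1},
  {"translation": [11, -2.1, -12.5], "roll": -9, "fingers": 1},
  {"translation": [14, -2.7, -12.5], "roll": -11, "fingers": 1},
  {"translation": [17, -3.3, -12.5], "roll": -13, "fingers": 1},
  {"translation": [20, -3.9, -12.5], "roll": -15, "fingers": 1},
  {"translation": [23, -4.5, -12.5], "roll": -17, "fingers": 1},
  {"translation": [25.5, -5, -12.5], "roll": -19, "fingers": 1},
  {"translation": [27, -5.2, -12.5], "roll": -19.5, "fingers": 1},
  {"translation": [27, -5.2, -12.5], "roll": -19.5, "fingers": 1},
  {"translation": [27, -5.2, -12.5], "roll": -19.5, "fingers": 1},
])

```text
clock: 26.3
eef_pos: [0.5798, 0.1558, 0.2027]
tool_rot: [0.679, 0.734, -0.0, 0.0]
ft_force: [-0.6, 0.5, -0.5]
grip_width: 0.018
```

```bash
python3 yel.py; python3 -c "
from h import *
to((581,155,125),(581,155,123.5))"
```

```text
t26.4 tcp [579.8 154.9 202.7] yaw 94.4 tilt [-0.    -0.001] w 18.0 F [-0.  -0.9 -0.2] j6 10.5 j1 15.0
[([359, 114, 41, 71, 2364], [381.0, 149.0]), ([282, 180, 71, 110, 4836], [317.0, 231.0])]
(581, 155, 125) -> [0.01, 0.12, 7.77] roll 0.0
(581, 155, 123.5) -> [0.01, 0.12, 7.92] roll 0.0
```

Emit:
play_rows([
  {"translation": [0, 0.1, 3], "roll": 0, "fingers": 1},
  {"translation": [0, 0.1, 6], "roll": 0, "fingers": 1},
  {"translation": [0, 0.1, 7], "roll": 0, "fingers": 1},
  {"translation": [0, 0.1, 7.5], "roll": 0, "fingers": 1},
  {"translation": [0, 0.1, 7.8], "roll": 0, "fingers": 1},
  {"translation": [0, 0.1, 8.0], "roll": 0, "fingers": 1},
  {"translation": [0, 0.1, 8.0], "roll": 0, "fingers": 1},
  {"translation": [0, 0.1, 8.0], "roll": 0, "fingers": 1},
])

```text
clock: 27.02
eef_pos: [0.5821, 0.1557, 0.1244]
tool_rot: [0.679, 0.734, 0.001, 0.001]
ft_force: [-0.5, 0.3, -0.1]
grip_width: 0.018
```

```bash
python3 yel.py
```

```text
t27.1 tcp [582.  155.8 124.2] yaw 94.5 tilt [0.003 0.001] w 18.1 F [-0.1 -0.4 -0.4] j6 10.5 j1 15.0
[([376, 123, 24, 89, 1693], [389.0, 166.0]), ([280, 165, 16, 13, 61], [287.0, 171.0]), ([249, 176, 105, 113, 5703], [310.0, 227.0])]
```

Ease down slightly, release, rise.

Emit:
play_rows([
  {"translation": [0, 0, 0.1], "roll": 0, "fingers": 1},
  {"translation": [0, 0, 0.2], "roll": 0, "fingers": 1},
  {"translation": [0, 0, 0.2], "roll": 0, "fingers": 1},
  {"translation": [0, 0, 0.2], "roll": 0, "fingers": 1},
  {"translation": [0, 0, 0.2], "roll": 0, "fingers": 0.4},
  {"translation": [0, 0, 0.2], "roll": 0, "fingers": 0.2},
  {"translation": [0, 0, 0.2], "roll": 0, "fingers": 0.1},
  {"translation": [0, 0, 0.2], "roll": 0, "fingers": 0},
  {"translation": [0, 0, 0.2], "roll": 0, "fingers": 0},
  {"translation": [0, 0, -3], "roll": 0, "fingers": 0},
  {"translation": [0, 0, -7], "roll": 0, "fingers": 0},
  {"translation": [0, 0, -11], "roll": 0, "fingers": 0},
  {"translation": [0, 0, -12], "roll": 0, "fingers": 0},
  {"translation": [0, 0, -12], "roll": 0, "fingers": 0},
])

```text
clock: 28.23
eef_pos: [0.5834, 0.1562, 0.2477]
tool_rot: [0.679, 0.734, 0.004, 0.002]
ft_force: [0.1, 0.0, 0.3]
grip_width: 0.0423
```

```bash
python3 - <<'E'
from h import *
w=shot('wrist','w8');t=shot('top');show();to((487.5,-211,245,65),(487.5,-211,170,65))
for c,lo,hi in((w,(18,100,60),(34,255,255)),(t,(22,110,100),(33,255,255))):
    hsv=cv2.cvtColor(c['pixels'],cv2.COLOR_RGB2HSV)
    n,l,s,ce=cv2.connectedComponentsWithStats(cv2.inRange(hsv,lo,hi))
    print([(s[i].tolist(),(onz(c,*ce[i],.06)[:2]*1000).round().tolist()) for i in range(1,n) if s[i,4]>40 and s[i,4]<3500 and 180<ce[i][0]<400 and ce[i][1]>120])
E
```

```text
t28.3 tcp [581.  155.6 242.6] yaw 94.5 tilt [0. 0.] w 42.6 F [ 0.5  0.7 -0.8] j6 10.5 j1 15.0
(487.5, -211, 245, 65) -> [-35.82, -12.18, -0.25] roll 29.5
(487.5, -211, 170, 65) -> [-35.82, -12.18, 7.25] roll 29.5
[([168, 368, 53, 32, 816], [950.0, -16.0])]
[([244, 182, 19, 19, 148], [567.0, 153.0]), ([356, 211, 14, 13, 125], [487.0, -209.0])]
```

View pics/w8.png

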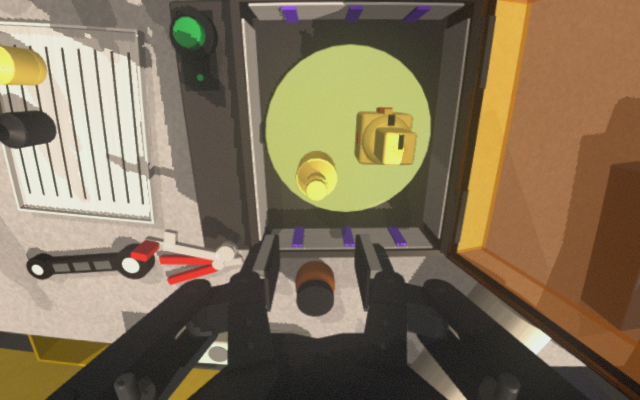

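```bash
python3 -c "
from h import *
to((489,-213,243,75),(489,-213,165,75))"
```

```text
(489, -213, 243, 75) -> [-36.03, -12.04, -0.05] roll 19.5
(489, -213, 165, 75) -> [-36.03, -12.04, 7.75] roll 19.5
```

Emit:
play_rows([
  {"translation": [-36, -12, 0], "roll": 19.5, "fingers": -0.1},
  {"translation": [-36, -12, 0], "roll": 19.5, "fingers": -0.1},
  {"translation": [-36, -12, 0], "roll": 19.5, "fingers": -0.1},
  {"translation": [-36, -12, 0], "roll": 19.5, "fingers": -0.1},
  {"translation": [-36, -12, 0], "roll": 19.5, "fingers": -0.1},
  {"translation": [-36, -12, 0], "roll": 19.5, "fingers": -0.1},
  {"translation": [-36, -12, 0], "roll": 19.5, "fingers": -0.1},
  {"translation": [-36, -12, 0], "roll": 19.5, "fingers": -0.1},
  {"translation": [-36, -12, 0], "roll": 19.5, "fingers": -0.1},
  {"translation": [-36, -12, 0], "roll": 19.5, "fingers": -0.1},
  {"translation": [-36, -12, 4], "roll": 19.5, "fingers": -0.1},
  {"translation": [-36, -12, 7.7], "roll": 19.5, "fingers": -0.1},
  {"translation": [-36, -12, 7.7], "roll": 19.5, "fingers": -0.1},
  {"translation": [-36, -12, 7.7], "roll": 19.5, "fingers": -0.1},
  {"translation": [-36, -12, 7.7], "roll": 19.5, "fingers": -0.1},
])

```text
clock: 29.58
eef_pos: [0.4897, -0.2123, 0.1663]
tool_rot: [0.793, 0.609, -0.0, -0.0]
ft_force: [0.5, 0.4, 0.5]
grip_width: 0.0467
```

```bash
python3 yel.py;python3 -c "
from h import *
to((489,-213,79.5))"
```

```text
t29.6 tcp [ 490.6 -212.7  167.4] yaw 75.0 tilt [ 0.002 -0.001] w 47.0 F [ 0.4  0.6 -0.3] j6 -8.5 j1 -23.4
[([292, 160, 45, 58, 1985], [314.0, 188.0])]
(489, -213, 79.5) -> [-0.07, -0.17, 8.79] roll 0.0
```

Emit:
play_rows([
  {"translation": [-0.1, -0.1, 3], "roll": 0, "fingers": -0.1},
  {"translation": [-0.1, -0.1, 6], "roll": 0, "fingers": -0.1},
  {"translation": [-0.1, -0.1, 8], "roll": 0, "fingers": -0.1},
  {"translation": [-0.1, -0.1, 8.7], "roll": 0, "fingers": -0.1},
  {"translation": [-0.1, -0.1, 8.7], "roll": 0, "fingers": -0.1},
  {"translation": [-0.1, -0.1, 8.7], "roll": 0, "fingers": 1},
  {"translation": [-0.1, -0.1, 8.7], "roll": 0, "fingers": 1},
  {"translation": [-0.1, -0.1, 8.7], "roll": 0, "fingers": 1},
  {"translation": [-0.1, -0.1, 8.7], "roll": 0, "fingers": 1},
  {"translation": [-0.1, -0.1, 8.7], "roll": 0, "fingers": 1},
  {"translation": [-0.1, -0.1, 8.7], "roll": 0, "fingers": 1},
  {"translation": [-0.1, -0.1, 8.7], "roll": 0, "fingers": 1},
  {"translation": [-0.1, -0.1, 8.7], "roll": 0, "fingers": 1},
])

```text
clock: 30.72
eef_pos: [0.4899, -0.2143, 0.0813]
tool_rot: [0.794, 0.608, 0.001, 0.002]
ft_force: [-0.0, -0.7, 6.5]
grip_width: 0.0177
```

```bash
python3 yel.py; python3 -c "
from h import *
s=st()[0]['eef_pos']*1000
to((s[0],s[1],210),(505,149,210,94.5))"
```

```text
t30.8 tcp [ 490.  -214.3   81.3] yaw 75.0 tilt [ 0.005 -0.002] w 17.8 F [-0.5 -0.1  8. ] j6 -8.6 j1 -23.6
[([283, 181, 68, 104, 4519], [317.0, 228.0])]
(np.float64(489.9726173841868), np.float64(-214.29445559707594), 210) -> [-0.01, 0.07, -12.87] roll 0.0
(505, 149, 210, 94.5) -> [35.46, -7.91, -12.94] roll -19.5
```

Emit:
play_rows([
  {"translation": [0, 0, -4], "roll": 0, "fingers": 1},
  {"translation": [0, 0, -8], "roll": 0, "fingers": 1},
  {"translation": [0, 0, -12.9], "roll": 0, "fingers": 1},
  {"translation": [3, -0.7, -12.9], "roll": -2, "fingers": 1},
  {"translation": [6, -1.3, -12.9], "roll": -4, "fingers": 1},
  {"translation": [9, -2, -12.9], "roll": -6, "fingers": 1},
  {"translation": [12, -2.7, -12.9], "roll": -8, "fingers": 1},
  {"translation": [15, -3.4, -12.9], "roll": -10, "fingers": 1},
  {"translation": [18, -4, -12.9], "roll": -12, "fingers": 1},
  {"translation": [21, -4.7, -12.9], "roll": -14, "fingers": 1},
  {"translation": [24, -5.3, -12.9], "roll": -16, "fingers": 1},
  {"translation": [27, -6, -12.9], "roll": -18, "fingers": 1},
  {"translation": [30, -6.7, -12.9], "roll": -19, "fingers": 1},
  {"translation": [33, -7.4, -12.9], "roll": -19.5, "fingers": 1},
  {"translation": [35.5, -7.9, -12.9], "roll": -19.5, "fingers": 1},
  {"translation": [35.5, -7.9, -12.9], "roll": -19.5, "fingers": 1},
  {"translation": [35.5, -7.9, -12.9], "roll": -19.5, "fingers": 1},
])

```text
clock: 32.18
eef_pos: [0.5038, 0.1513, 0.2081]
tool_rot: [0.678, 0.735, 0.0, 0.0]
ft_force: [0.4, 0.2, -1.3]
grip_width: 0.0177
```

```bash
python3 yel.py; python3 -c "
from h import *
to((505,149,125),(505,149,124))"
```

```text
t32.2 tcp [503.7 150.2 208. ] yaw 94.5 tilt [ 0. -0.] w 18.2 F [ 0.1 -0.3 -1.1] j6 12.1 j1 16.6
[([296, 126, 70, 20, 98], [328.0, 132.0]), ([263, 147, 31, 53, 109], [274.0, 172.0]), ([263, 179, 137, 123, 8403], [337.0, 231.0])]
(505, 149, 125) -> [-0.13, 0.12, 8.3] roll 0.0
(505, 149, 124) -> [-0.13, 0.12, 8.4] roll 0.0
```

Emit:
play_rows([
  {"translation": [0, 0.1, 3], "roll": 0, "fingers": 1},
  {"translation": [0, 0.1, 6], "roll": 0, "fingers": 1},
  {"translation": [0, 0.1, 7.4], "roll": 0, "fingers": 1},
  {"translation": [0, 0.1, 7.9], "roll": 0, "fingers": 1},
  {"translation": [0, 0.1, 8.3], "roll": 0, "fingers": 1},
  {"translation": [0, 0.1, 8.4], "roll": 0, "fingers": 1},
  {"translation": [0, 0.1, 8.4], "roll": 0, "fingers": 1},
  {"translation": [0, 0.1, 8.5], "roll": 0, "fingers": 1},
  {"translation": [0, 0.1, 8.5], "roll": 0, "fingers": 1},
])

```text
clock: 32.98
eef_pos: [0.5062, 0.1496, 0.1253]
tool_rot: [0.679, 0.734, 0.001, 0.001]
ft_force: [-2.1, -1.6, 7.5]
grip_width: 0.0178
```

Emit:
play_rows([
  {"translation": [0, 0, 0.1], "roll": 0, "fingers": 1},
  {"translation": [0, 0, 0.1], "roll": 0, "fingers": 1},
  {"translation": [0, 0, 0.1], "roll": 0, "fingers": 1},
  {"translation": [0, 0, 0.1], "roll": 0, "fingers": 0.4},
  {"translation": [0, 0, 0.1], "roll": 0, "fingers": 0.2},
  {"translation": [0, 0, 0.1], "roll": 0, "fingers": 0.1},
  {"translation": [0, 0, 0.1], "roll": 0, "fingers": 0},
  {"translation": [0, 0, 0.1], "roll": 0, "fingers": 0},
  {"translation": [0, 0, -3], "roll": 0, "fingers": 0},
  {"translation": [0, 0, -7], "roll": 0, "fingers": 0},
  {"translation": [0, 0, -11], "roll": 0, "fingers": 0},
  {"translation": [0, 0, -12], "roll": 0, "fingers": 0},
  {"translation": [0, 0, -12], "roll": 0, "fingers": 0},
])

```text
clock: 34.07
eef_pos: [0.5073, 0.1508, 0.2471]
tool_rot: [0.679, 0.734, 0.004, 0.002]
ft_force: [1.2, 0.4, -0.2]
grip_width: 0.0426
```

```bash
python3 - <<'E'
from h import *
w=shot('wrist');s=shot('side');show()
B=lambda c:cv2.cvtColor(c['pixels'],cv2.COLOR_RGB2BGR)
o=np.zeros((600,640,3),np.uint8);o[:400]=B(w);o[400:,:320]=cv2.resize(B(s)[40:165,200:400],(320,200));o[400:,320:]=cv2.resize(B(s)[120:245,220:420],(320,200))
cv2.imwrite('pics/w9.png',o)
E
```

```text
t34.2 tcp [504.9 150.1 242.5] yaw 94.5 tilt [0. 0.] w 42.6 F [ 0.4  0.7 -0.4] j6 12.1 j1 16.6
```

View pics/w9.png

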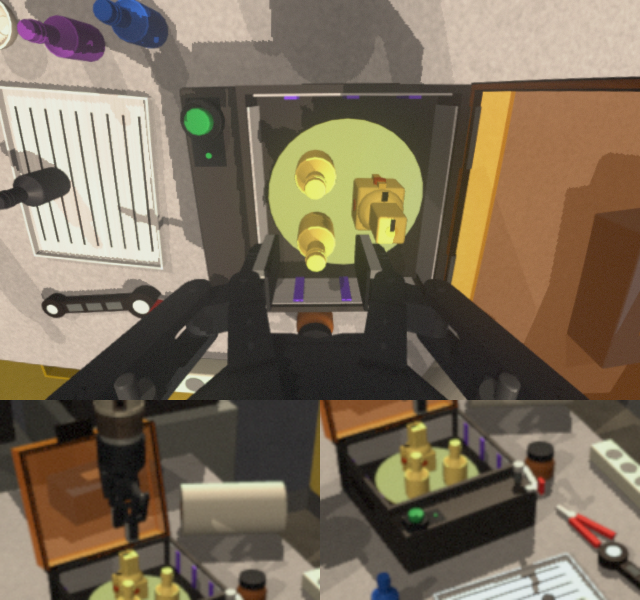

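```bash
python3 - <<'E'
from h import *
c=load('top');r=Rn.from_euler('z',4.3,degrees=True).as_matrix()[:2,:2];C=np.array([540,190])
o,d=ray(c,160,207.5)
for z in(.31,.32,.33,.34):
    p=onz(c,160,207.5,z)*1000;q=r.T@(p[:2]-C);print(z,q,'R',np.hypot(q[1]-110,z*1000-100), np.degrees(np.arctan2(z*1000-100,110-q[1])))
def W(x,y): return r@np.array([x,y])+C
def T(yc,zc): return (*W(-25,110+yc+11).round(1),round(zc+114,1),4.3)
s=st()[0]['eef_pos']*1000
to((s[0],s[1],400,4.3),(*W(-25,110+110),400,4.3),(*W(-25,110+110),330,4.3))
E
```

```text
0.31 [-28.48896539 181.65273822] R 221.88761771420573 108.83982153352966
0.32 [-29.07269823 178.52623889] R 230.42535758061564 107.30091860356217
0.33 [-29.65643107 175.39973955] R 239.1173894421068 105.87292626456251
0.34 [-30.24016391 172.27324022] R 247.94748727754086 104.5458670416459
(np.float64(504.9125449376014), np.float64(150.08077157556986), 400, 4.3) -> [0.0, 0.0, -15.75] roll 90.2
(np.float64(498.57505176008), np.float64(407.5062612048673), 400, 4.3) -> [25.71, 1.38, -15.74] roll 90.2
(np.float64(498.57505176008), np.float64(407.5062612048673), 330, 4.3) -> [25.71, 1.38, -8.74] roll 90.2
```

Emit:
play_rows([
  {"translation": [0, 0, -4], "roll": 7, "fingers": 1},
  {"translation": [0, 0, -8], "roll": 14, "fingers": 1},
  {"translation": [0, 0, -12], "roll": 21, "fingers": 1},
  {"translation": [0, 0, -15.7], "roll": 28, "fingers": 1},
  {"translation": [0, 0, -15.7], "roll": 35, "fingers": 1},
  {"translation": [3, 0.2, -15.7], "roll": 42, "fingers": 1},
  {"translation": [6, 0.4, -15.7], "roll": 49, "fingers": 1},
  {"translation": [9, 0.5, -15.7], "roll": 56, "fingers": 1},
  {"translation": [12, 0.7, -15.7], "roll": 63, "fingers": 1},
  {"translation": [15, 0.8, -15.7], "roll": 70, "fingers": 1},
  {"translation": [18, 1, -15.7], "roll": 77, "fingers": 1},
  {"translation": [21, 1.2, -15.7], "roll": 84, "fingers": 1},
  {"translation": [24, 1.3, -15.7], "roll": 90.2, "fingers": 1},
  {"translation": [25.7, 1.4, -15.7], "roll": 90.2, "fingers": 1},
  {"translation": [25.7, 1.4, -15.7], "roll": 90.2, "fingers": 1},
  {"translation": [25.7, 1.4, -15.7], "roll": 90.2, "fingers": 1},
  {"translation": [25.7, 1.4, -15.7], "roll": 90.2, "fingers": 1},
])

```text
clock: 35.58
eef_pos: [0.4989, 0.4069, 0.3979]
tool_rot: [0.999, 0.037, -0.001, 0.001]
ft_force: [-0.2, 0.1, -0.4]
grip_width: -0.0001
```

```bash
cat > lid.py <<'E'
from h import *
w=shot('wrist');s=shot('side')
r=Rn.from_euler('z',4.3,degrees=True).as_matrix()[:2,:2];C=np.array([540,190])
def W(x,y): return r@np.array([x,y])+C
show();e=st()[0]['eef_pos']*1000;print('unit',r.T@(e[:2]-C)-[0,110],'z',e[2]-100)
E
cat > p.py <<'E'
from lid import *
to((*W(-25,220),330,4.3))
for yc,zc in((80,220),(48.7,230),(8,235),(-33.3,234.9),(-74.3,227.4),(-113.6,212.7),(-149.9,191),(-182,163.1),(-208.5,129.6),(-228.7,91.7),(-241.6,50.8),(-247,8)): to((*W(-25,110+yc+11).round(1),zc+114,4.3))
B=lambda c:cv2.cvtColor(c['pixels'],cv2.COLOR_RGB2BGR)
o=np.zeros((600,640,3),np.uint8);o[:400]=B(w);o[400:,:320]=cv2.resize(B(s)[40:165,180:380],(320,200))
cv2.imwrite('pics/w10.png',o)
E
python3 p.py
```

```text
t35.7 tcp [499.1 406.2 399.5] yaw 4.2 tilt [-0.001 -0.001] w 0.0 F [-0.  -0.9 -0.6] j6 125.0 j1 39.1
unit [-24.6009144  108.66310946] z 299.4508760622698
(np.float64(498.57505176008), np.float64(407.5062612048673), 330, 4.3) -> [-0.03, -0.14, 6.95] roll -0.1
(np.float64(500.0), np.float64(388.6), 334, 4.3) -> [-0.03, 1.76, 6.55] roll -0.1
(np.float64(502.3), np.float64(357.3), 344, 4.3) -> [-0.03, 4.9, 5.55] roll -0.1
(np.float64(505.4), np.float64(316.8), 349, 4.3) -> [-0.02, 8.96, 5.05] roll -0.1
(np.float64(508.5), np.float64(275.6), 348.9, 4.3) -> [-0.01, 13.09, 5.07] roll -0.1
(np.float64(511.6), np.float64(234.7), 341.4, 4.3) -> [-0.0, 17.19, 5.82] roll -0.1
(np.float64(514.5), np.float64(195.5), 326.7, 4.3) -> [0.0, 21.12, 7.29] roll -0.1
(np.float64(517.2), np.float64(159.3), 305, 4.3) -> [0.01, 24.75, 9.47] roll -0.1
(np.float64(519.6), np.float64(127.3), 277.1, 4.3) -> [0.02, 27.96, 12.26] roll -0.1
(np.float64(521.6), np.float64(100.9), 243.6, 4.3) -> [0.03, 30.6, 15.61] roll -0.1
(np.float64(523.1), np.float64(80.7), 205.7, 4.3) -> [0.03, 32.62, 19.4] roll -0.1
(np.float64(524.1), np.float64(67.9), 164.8, 4.3) -> [0.04, 33.9, 23.49] roll -0.1
(np.float64(524.5), np.float64(62.5), 122, 4.3) -> [0.04, 34.44, 27.77] roll -0.1
```

View pics/w10.png

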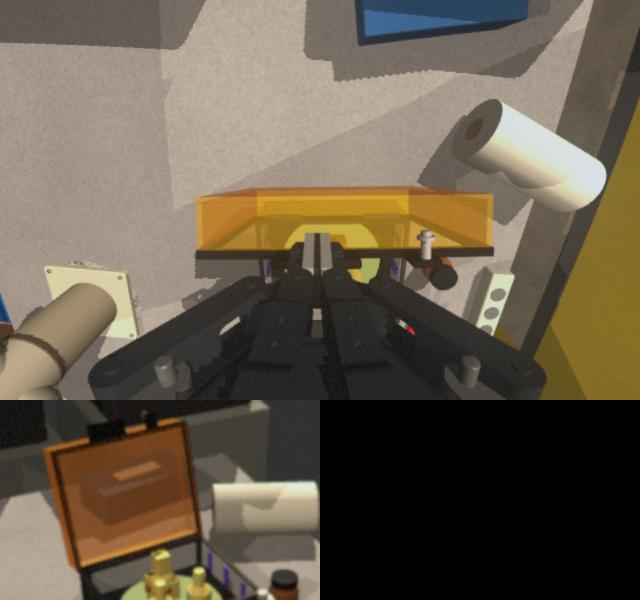

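Emit:
play_rows([
  {"translation": [0, -0.1, 3.5], "roll": 0, "fingers": 1},
  {"translation": [0, -0.1, 6.9], "roll": 0, "fingers": 1},
  {"translation": [0, -0.1, 6.9], "roll": 0, "fingers": 1},
  {"translation": [0, 0.8, 6.9], "roll": 0, "fingers": 1},
  {"translation": [0, 1.8, 6.6], "roll": 0, "fingers": 1},
  {"translation": [0, 2.8, 6.3], "roll": 0, "fingers": 1},
  {"translation": [0, 3.8, 5.9], "roll": 0, "fingers": 1},
  {"translation": [0, 4.9, 5.6], "roll": 0, "fingers": 1},
  {"translation": [0, 6, 5.4], "roll": 0, "fingers": 1},
  {"translation": [0, 7, 5.2], "roll": 0, "fingers": 1},
  {"translation": [0, 8, 5.1], "roll": 0, "fingers": 1},
  {"translation": [0, 9, 5.1], "roll": 0, "fingers": 1},
])

```text
clock: 36.68
eef_pos: [0.5058, 0.3168, 0.35]
tool_rot: [0.999, 0.037, 0.001, -0.001]
ft_force: [1.4, 3.4, 2.3]
grip_width: -0.0002
```

```bash
python3 p.py | grep -v '(np.float64(50[0-4]'
```

```text
t36.8 tcp [505.4 315.1 349. ] yaw 4.1 tilt [-0.001 -0.002] w 0.0 F [-0.4  0.4  0.5] j6 117.8 j1 32.0
unit [-25.1550593   17.34278184] z 249.03832290055522
(np.float64(498.57505176008), np.float64(407.5062612048673), 330, 4.3) -> [-0.01, -9.27, 1.88] roll -0.2
(np.float64(505.4), np.float64(316.8), 349, 4.3) -> [0.02, -0.17, 0.0] roll -0.2
(np.float64(508.5), np.float64(275.6), 348.9, 4.3) -> [0.03, 3.96, 0.02] roll -0.2
(np.float64(511.6), np.float64(234.7), 341.4, 4.3) -> [0.04, 8.06, 0.78] roll -0.2
(np.float64(514.5), np.float64(195.5), 326.7, 4.3) -> [0.05, 11.99, 2.26] roll -0.2
(np.float64(517.2), np.float64(159.3), 305, 4.3) -> [0.06, 15.62, 4.44] roll -0.2
(np.float64(519.6), np.float64(127.3), 277.1, 4.3) -> [0.07, 18.82, 7.23] roll -0.2
(np.float64(521.6), np.float64(100.9), 243.6, 4.3) -> [0.08, 21.46, 10.59] roll -0.2
(np.float64(523.1), np.float64(80.7), 205.7, 4.3) -> [0.09, 23.48, 14.38] roll -0.2
(np.float64(524.1), np.float64(67.9), 164.8, 4.3) -> [0.1, 24.75, 18.48] roll -0.2
(np.float64(524.5), np.float64(62.5), 122, 4.3) -> [0.1, 25.28, 22.76] roll -0.2
```

View pics/w10.png

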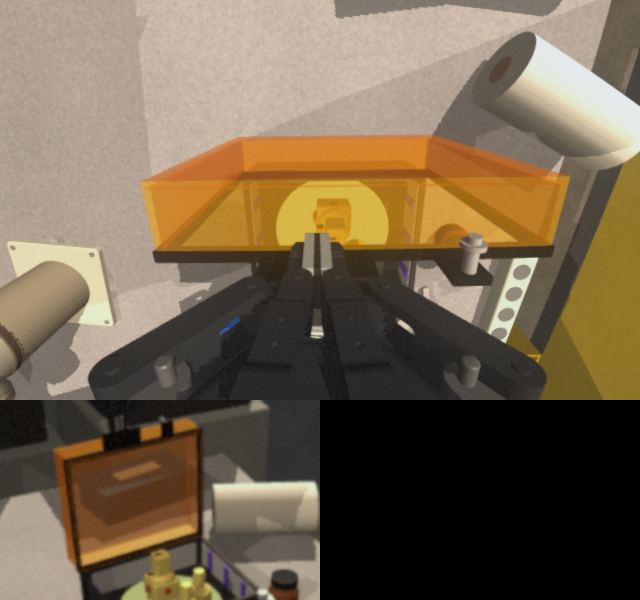

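Emit:
play_rows([
  {"translation": [0, 2, 0], "roll": 0, "fingers": 1},
  {"translation": [0, 4, 0], "roll": 0, "fingers": 1},
  {"translation": [0, 6, 0.3], "roll": 0, "fingers": 1},
  {"translation": [0, 8.1, 0.8], "roll": 0, "fingers": 1},
  {"translation": [0, 10, 1.4], "roll": 0, "fingers": 1},
  {"translation": [0, 12, 2.3], "roll": 0, "fingers": 1},
  {"translation": [0.1, 13.8, 3.2], "roll": 0, "fingers": 1},
  {"translation": [0.1, 15.6, 4.4], "roll": 0, "fingers": 1},
  {"translation": [0.1, 17.3, 5.8], "roll": 0, "fingers": 1},
  {"translation": [0.1, 18.8, 7.2], "roll": 0, "fingers": 1},
  {"translation": [0.1, 20.2, 8.8], "roll": 0, "fingers": 1},
  {"translation": [0.1, 21.5, 10.6], "roll": 0, "fingers": 1},
  {"translation": [0.1, 22.6, 12.4], "roll": 0, "fingers": 1},
  {"translation": [0.1, 23.5, 14.4], "roll": 0, "fingers": 1},
  {"translation": [0.1, 23.5, 14.4], "roll": 0, "fingers": 1},
])

```text
clock: 38.03
eef_pos: [0.5201, 0.0808, 0.1998]
tool_rot: [0.999, 0.036, -0.006, 0.002]
ft_force: [-1.4, -0.4, -0.5]
grip_width: -0.0001
```

```bash
python3 - <<'E'
from lid import *
t=shot('top')
to((*W(-25,110-241.6+11),164.8,4.3),(*W(-25,110-247+11),124,4.3),(*W(-25,110-247+11),119,4.3))
# where would lid corners be: amber mask extent in the side picture
hsv=cv2.cvtColor(s['pixels'],cv2.COLOR_RGB2HSV);m=cv2.inRange(hsv,(5,120,60),(22,255,255));m[:,:190]=0;m[:,380:]=0;m[:45]=0;m[250:]=0
n,l,q,ce=cv2.connectedComponentsWithStats(m);print([q[i].tolist() for i in range(1,n) if q[i,4]>200])
E
```

```text
t38.1 tcp [522.5  82.6 203.6] yaw 4.2 tilt [-0.005 -0.001] w 0.3 F [-0.9 -0.   0.2] j6 94.8 j1 9.0
unit [ -25.52738603 -215.77140527] z 103.63674444743515
(np.float64(524.1128061171272), np.float64(67.86500472621285), 164.8, 4.3) -> [-0.05, 1.53, 4.01] roll -0.0
(np.float64(524.5176912419894), np.float64(62.48020500517721), 124, 4.3) -> [-0.04, 2.07, 8.09] roll -0.0
(np.float64(524.5176912419894), np.float64(62.48020500517721), 119, 4.3) -> [-0.04, 2.07, 8.59] roll -0.0
[[299, 110, 44, 39, 927], [226, 115, 67, 47, 1863], [272, 153, 39, 24, 456]]
```

Lid has come down (amber now low in the side view). Finish the arc and press on the lip.

Emit:
play_rows([
  {"translation": [0, 0.9, 2], "roll": 0, "fingers": 1},
  {"translation": [0, 1.5, 4], "roll": 0, "fingers": 1},
  {"translation": [0, 1.9, 6], "roll": 0, "fingers": 1},
  {"translation": [0, 2.1, 7.6], "roll": 0, "fingers": 1},
  {"translation": [0, 2.1, 8.3], "roll": 0, "fingers": 1},
  {"translation": [0, 2.1, 8.5], "roll": 0, "fingers": 1},
  {"translation": [0, 2.1, 8.5], "roll": 0, "fingers": 1},
  {"translation": [0, 2.1, 8.5], "roll": 0, "fingers": 1},
])

```text
clock: 38.85
eef_pos: [0.5258, 0.0626, 0.1221]
tool_rot: [0.999, 0.038, 0.001, 0.0]
ft_force: [-3.2, -2.5, 5.6]
grip_width: 0.0001
```

```bash
python3 - <<'E'
from lid import *
for n in ('wrist','side','top'):
    pass
E
```

```text
t39.0 tcp [525.7  62.6 122. ] yaw 4.3 tilt [ 0.001 -0.001] w 0.2 F [-2.9 -0.6  5.2] j6 92.5 j1 6.8
unit [ -23.78554196 -235.9696314 ] z 22.034671225913982
```

Emit:
play_rows([
  {"translation": [0, 0, 0.2], "roll": 0, "fingers": 1},
  {"translation": [0, 0, 0.4], "roll": 0, "fingers": 1},
  {"translation": [0, 0, 0.4], "roll": 0, "fingers": 1},
  {"translation": [0, 0, 0.4], "roll": 0, "fingers": 1},
])

```text
clock: 39.28
eef_pos: [0.5259, 0.0626, 0.1219]
tool_rot: [0.999, 0.038, 0.002, 0.0]
ft_force: [-12.1, -2.6, 27.0]
grip_width: -0.0002
```

```bash
python3 -c "
from h import *
show();to((525.7,62.6,200),(657,-30,200))"
```

```text
t39.3 tcp [525.9  62.6 121.9] yaw 4.3 tilt [ 0.004 -0.001] w -0.2 F [-12.1  -2.6  27. ] j6 92.5 j1 6.8
(525.7, 62.6, 200) -> [0.01, 0.01, -7.81] roll 0.0
(657, -30, 200) -> [12.41, 10.23, -7.76] roll 0.0
```

Emit:
play_rows([
  {"translation": [0, 0, -3], "roll": 0, "fingers": 1},
  {"translation": [0, 0, -6], "roll": 0, "fingers": 1},
  {"translation": [2, 1.6, -8.2], "roll": 0, "fingers": 1},
  {"translation": [5, 4.1, -8.2], "roll": 0, "fingers": 1},
  {"translation": [8, 6.6, -8.2], "roll": 0, "fingers": 1},
  {"translation": [11, 9, -8.2], "roll": 0, "fingers": 1},
  {"translation": [12.4, 10.2, -8.2], "roll": 0, "fingers": 1},
  {"translation": [12.4, 10.2, -8.2], "roll": 0, "fingers": 1},
  {"translation": [12.4, 10.2, -8.2], "roll": 0, "fingers": 1},
])

```text
clock: 40.03
eef_pos: [0.6575, -0.0303, 0.1982]
tool_rot: [0.999, 0.037, 0.0, -0.0]
ft_force: [-0.2, 0.9, -0.3]
grip_width: -0.0001
```

```bash
python3 - <<'E'
from lid import *
cv2.imwrite('pics/w11.png',cv2.cvtColor(w['pixels'],cv2.COLOR_RGB2BGR));t=shot('top')
for n,c in(('w',w),('s',s),('t',t)):
    hsv=cv2.cvtColor(c['pixels'],cv2.COLOR_RGB2HSV);m=cv2.inRange(hsv,(0,120,60),(6,255,255))|cv2.inRange(hsv,(172,120,60),(180,255,255))
    k,l,q,ce=cv2.connectedComponentsWithStats(m)
    for i in range(1,k):
        if q[i,4]>8: print(n,q[i],ce[i].round(),(onz(c,*ce[i],.13)*1000).round())
for th in (0,.3,.6,.9,1.2,1.31,1.5):
    a=np.radians(191.4)+th;P=np.r_[W(112,-132.5)+80.6*np.array([np.cos(a),np.sin(a)]),130]/1000
    print(th,(P*1000).round(),[proj(c,P).round() for c in(w,s,t)])
E
```

```text
t40.1 tcp [656.3 -29.2 198.4] yaw 4.3 tilt [-0.  0.] w -0.2 F [0.  1.1 1.2] j6 83.1 j1 -2.6
unit [  99.54637005 -337.28062174] z 98.42066140426891
w [ 389  138   43   73 1594] [408. 174.] [722.   3. 130.]
w [320 176  14  30 330] [326. 190.] [663. -14. 130.]
s [356 168   5  11  46] [358. 173.] [665. -13. 130.]
s [375 191  30  22 274] [388. 201.] [ 677. -147.  130.]
0 [583.  50. 130.] [array([215.,  91.]), array([320., 168.]), array([282., 184.])]
0.3 [591.  28. 130.] [array([228., 126.]), array([326., 172.]), array([289., 182.])]
0.6 [605.   9. 130.] [array([249., 154.]), array([334., 174.]), array([295., 177.])]
0.9 [625.  -6. 130.] [array([275., 175.]), array([343., 175.]), array([300., 171.])]
1.2 [648. -13. 130.] [array([306., 187.]), array([352., 174.]), array([303., 164.])]
1.31 [657. -14. 130.] [array([318., 190.]), array([355., 174.]), array([303., 161.])]
1.5 [672. -14. 130.] [array([338., 190.]), array([360., 172.]), array([303., 156.])]
```

View pics/w11.png

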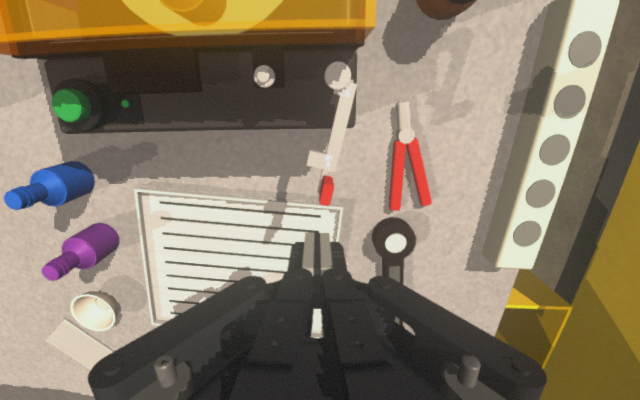

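```bash
python3 - <<'E'
from lid import *
P=W(112,-132.5);show()
to((698,-14,198),(698,-14,136))
for f,d in((271,19),(261,20),(251,21),(241,22),(231,22),(221,21),(211,19),(201,17),(196,16),(191.4,15),(189.4,14)):
    a=np.radians(f);q=P+80.6*np.array([np.cos(a),np.sin(a)])+d*np.array([-np.sin(a),np.cos(a)]);to((*q.round(1),136))
E
```

```text
t40.3 tcp [656.2 -29.  198.6] yaw 4.4 tilt [0. 0.] w -0.1 F [-0.5  0.4  0.3] j6 83.1 j1 -2.5
unit [  99.43363749 -337.0594355 ] z 98.61647640819635
 t40.3 tcp [656.2 -29.  198.6] yaw 4.4 tilt [0. 0.] w -0.1 F [-0.5  0.4  0.3] j6 83.1 j1 -2.5
(698, -14, 198) -> [4.28, -1.17, 0.06] roll 0.0
(698, -14, 136) -> [4.28, -1.17, 6.26] roll 0.0
(np.float64(682.0), np.float64(-14.0), 136) -> [2.69, -1.3, 6.26] roll 0.0
(np.float64(668.8), np.float64(-16.5), 136) -> [1.35, -1.15, 6.26] roll 0.0
(np.float64(655.2), np.float64(-16.8), 136) -> [-0.01, -1.22, 6.26] roll 0.0
(np.float64(641.8), np.float64(-14.9), 136) -> [-1.33, -1.51, 6.26] roll 0.0
(np.float64(628.0), np.float64(-10.2), 136) -> [-2.67, -2.08, 6.26] roll 0.0
(np.float64(614.6), np.float64(-2.5), 136) -> [-3.95, -2.95, 6.26] roll 0.0
(np.float64(602.3), np.float64(8.5), 136) -> [-5.09, -4.14, 6.26] roll 0.0
(np.float64(592.5), np.float64(21.5), 136) -> [-5.97, -5.51, 6.26] roll 0.0
(np.float64(588.6), np.float64(28.7), 136) -> [-6.3, -6.26, 6.26] roll 0.0
(np.float64(585.6), np.float64(35.6), 136) -> [-6.55, -6.97, 6.26] roll 0.0
(np.float64(584.4), np.float64(39.3), 136) -> [-6.64, -7.35, 6.26] roll 0.0
```

Emit:
play_rows([
  {"translation": [2, -0.6, 0], "roll": 0, "fingers": 1},
  {"translation": [4.3, -1.2, 0], "roll": 0, "fingers": 1},
  {"translation": [4.3, -1.2, 0], "roll": 0, "fingers": 1},
  {"translation": [4.3, -1.2, 3], "roll": 0, "fingers": 1},
  {"translation": [4.3, -1.2, 6.2], "roll": 0, "fingers": 1},
  {"translation": [4.3, -1.2, 6.2], "roll": 0, "fingers": 1},
  {"translation": [2.7, -1.3, 6.2], "roll": 0, "fingers": 1},
  {"translation": [1.4, -1.2, 6.2], "roll": 0, "fingers": 1},
  {"translation": [0, -1.2, 6.2], "roll": 0, "fingers": 1},
  {"translation": [-1.3, -1.5, 6.2], "roll": 0, "fingers": 1},
  {"translation": [-2.7, -2.1, 6.2], "roll": 0, "fingers": 1},
  {"translation": [-3.9, -2.9, 6.2], "roll": 0, "fingers": 1},
  {"translation": [-5.1, -4.1, 6.2], "roll": 0, "fingers": 1},
  {"translation": [-6, -5.5, 6.2], "roll": 0, "fingers": 1},
  {"translation": [-6.3, -6.3, 6.2], "roll": 0, "fingers": 1},
  {"translation": [-6.5, -7, 6.2], "roll": 0, "fingers": 1},
  {"translation": [-6.6, -7.3, 6.2], "roll": 0, "fingers": 1},
  {"translation": [-6.6, -7.3, 6.2], "roll": 0, "fingers": 1},
  {"translation": [-6.6, -7.3, 6.2], "roll": 0, "fingers": 1},
])

```text
clock: 41.87
eef_pos: [0.5866, 0.0352, 0.1376]
tool_rot: [0.999, 0.036, 0.001, 0.003]
ft_force: [-1.1, -7.7, 5.5]
grip_width: -0.0001
```

```bash
cat > latch.py <<'E'
from lid import *
for n,c in(('w',w),('s',s)):
    hsv=cv2.cvtColor(c['pixels'],cv2.COLOR_RGB2HSV);m=cv2.inRange(hsv,(0,120,60),(6,255,255))|cv2.inRange(hsv,(172,120,60),(180,255,255))
    k,l,q,ce=cv2.connectedComponentsWithStats(m)
    for i in range(1,k):
        if q[i,4]>8: print(n,q[i],ce[i].round(),(onz(c,*ce[i],.13)*1000).round())
for th in (0,.1,.3,.6):
    a=np.radians(191.4)+th;P=np.r_[W(112,-132.5)+80.6*np.array([np.cos(a),np.sin(a)]),130]/1000
    print(th,(P*1000).round(),[proj(c,P).round() for c in(w,s)])
E
python3 latch.py
```

```text
t42.0 tcp [586.6  35.2 137.6] yaw 4.2 tilt [ 0.003 -0.005] w -0.3 F [-2.  -7.9  6.1] j6 89.4 j1 3.6
unit [  34.83003304 -267.83895772] z 37.63953145459007
w [301 212  34  33 996] [317. 228.] [586.  49. 130.]
w [ 454  216   48   73 1976] [478. 252.] [678.  41. 130.]
s [318 167   3   6  11] [319. 170.] [575.  42. 130.]
s [375 191  30  22 273] [388. 201.] [ 677. -147.  130.]
0 [583.  50. 130.] [array([312., 225.]), array([320., 168.])]
0.1 [585.  43. 130.] [array([314., 239.]), array([322., 169.])]
0.3 [591.  28. 130.] [array([324., 262.]), array([326., 172.])]
0.6 [605.   9. 130.] [array([345., 292.]), array([334., 174.])]
```

Emit:
play_rows([
  {"translation": [0, -0.3, 0], "roll": 0, "fingers": 1},
  {"translation": [0, -0.3, 0], "roll": 0, "fingers": 1},
  {"translation": [0, -0.3, 0], "roll": 0, "fingers": 1},
  {"translation": [0, -0.3, 0], "roll": 0, "fingers": 1},
])

```text
clock: 42.3
eef_pos: [0.5865, 0.0354, 0.1377]
tool_rot: [0.999, 0.035, 0.001, 0.005]
ft_force: [-0.8, -13.1, 5.4]
grip_width: -0.0002
```

```bash
python3 latch.py; python3 -c "
from h import *
s=st()[0]['eef_pos']*1000
to((s[0],s[1]-20,138),(s[0],s[1]-20,200),(455,33.5,200),(455,33.5,124))"
```

```text
t42.4 tcp [586.5  35.4 137.7] yaw 4.0 tilt [ 0.003 -0.01 ] w 0.3 F [ -1.6 -14.8   4.9] j6 89.7 j1 3.8
unit [  34.8275682  -267.65004416] z 37.70966661195638
w [301 212  33  33 992] [317. 228.] [586.  49. 130.]
w [ 455  215   47   73 1970] [478. 251.] [678.  41. 130.]
s [375 191  30  22 274] [389. 201.] [ 677. -147.  130.]
0 [583.  50. 130.] [array([312., 226.]), array([320., 168.])]
0.1 [585.  43. 130.] [array([314., 239.]), array([322., 169.])]
0.3 [591.  28. 130.] [array([324., 263.]), array([326., 172.])]
0.6 [605.   9. 130.] [array([346., 292.]), array([334., 174.])]
(np.float64(586.549932837805), np.float64(15.405046390090249), 138) -> [-0.14, 2.0, -0.01] roll 0.0
(np.float64(586.549932837805), np.float64(15.405046390090249), 200) -> [-0.13, 2.06, -6.21] roll 0.0
(455, 33.5, 200) -> [-13.12, -0.67, -6.26] roll 0.0
(455, 33.5, 124) -> [-13.14, -0.75, 1.34] roll 0.0
```

Emit:
play_rows([
  {"translation": [0, 1, 0], "roll": 0, "fingers": 1},
  {"translation": [0, 2.2, 0], "roll": 0, "fingers": 1},
  {"translation": [0, 2.2, -3], "roll": 0, "fingers": 1},
  {"translation": [0, 2.2, -6.2], "roll": 0, "fingers": 1},
  {"translation": [-4, 1.3, -6.2], "roll": 0, "fingers": 1},
  {"translation": [-8, 0.4, -6.2], "roll": 0, "fingers": 1},
  {"translation": [-12, -0.5, -6.2], "roll": 0, "fingers": 1},
  {"translation": [-13.1, -0.7, -6.2], "roll": 0, "fingers": 1},
  {"translation": [-13.1, -0.7, -6.2], "roll": 0, "fingers": 1},
  {"translation": [-13.1, -0.7, -6.2], "roll": 0, "fingers": 1},
])

```text
clock: 43.23
eef_pos: [0.4546, 0.0381, 0.1985]
tool_rot: [0.999, 0.037, 0.001, -0.0]
ft_force: [0.4, -0.0, 0.6]
grip_width: 0.0001
```

```bash
python3 latch.py; python3 - <<'E'
from h import *
c=load('wrist');hsv=cv2.cvtColor(c['pixels'],cv2.COLOR_RGB2HSV);m=cv2.inRange(hsv,(50,120,40),(80,255,255))
k,l,q,ce=cv2.connectedComponentsWithStats(m)
for i in range(1,k):
    if q[i,4]>60:
        p=onz(c,*ce[i],.105)*1000;print(q[i],ce[i],p);to((p[0],p[1],123),(p[0],p[1],114))
E
```

```text
t43.3 tcp [455.9  38.  198.3] yaw 4.3 tilt [0.002 0.   ] w -0.3 F [ 0.2 -0.4  0.9] j6 90.5 j1 4.8
unit [ -95.2507559  -255.31029785] z 98.32256520488372
w [469 197  39  21 577] [488. 207.] [586.  50. 130.]
w [ 526  207   40   60 1386] [548. 238.] [645.  27. 130.]
s [318 163   7  10  60] [321. 168.] [586.  50. 130.]
s [375 191  30  22 272] [388. 201.] [ 677. -147.  130.]
0 [583.  50. 130.] [array([483., 206.]), array([320., 168.])]
0.1 [585.  43. 130.] [array([483., 215.]), array([322., 169.])]
0.3 [591.  28. 130.] [array([486., 233.]), array([326., 172.])]
0.6 [605.   9. 130.] [array([496., 255.]), array([334., 174.])]
[305 192  29  27 617] [318.75850891 205.06320908] [456.70097571  32.21241028 105.        ]
(np.float64(456.7009757090061), np.float64(32.21241027778556), 123) -> [0.02, 0.58, 7.53] roll 0.0
(np.float64(456.7009757090061), np.float64(32.21241027778556), 114) -> [0.02, 0.58, 8.43] roll 0.0
```

Emit:
play_rows([
  {"translation": [0, 0.5, 3], "roll": 0, "fingers": 1},
  {"translation": [0, 0.5, 6], "roll": 0, "fingers": 1},
  {"translation": [0, 0.5, 7.4], "roll": 0, "fingers": 1},
  {"translation": [0, 0.5, 8], "roll": 0, "fingers": 1},
  {"translation": [0, 0.5, 8.4], "roll": 0, "fingers": 1},
  {"translation": [0, 0.5, 8.4], "roll": 0, "fingers": 1},
  {"translation": [0, 0.5, 8.4], "roll": 0, "fingers": 1},
  {"translation": [0, 0.5, 8.4], "roll": 0, "fingers": 1},
])

```text
clock: 44.0
eef_pos: [0.4549, 0.0327, 0.115]
tool_rot: [0.999, 0.037, -0.0, 0.0]
ft_force: [-4.9, -1.3, 6.9]
grip_width: 0.0001
```

Emit:
play_rows([
  {"translation": [0, 0, 0.15], "roll": 0, "fingers": 1},
  {"translation": [0, 0, 0.15], "roll": 0, "fingers": 1},
  {"translation": [0, 0, 0.15], "roll": 0, "fingers": 1},
])

```text
clock: 44.25
eef_pos: [0.4549, 0.0327, 0.1148]
tool_rot: [0.999, 0.037, 0.0, 0.0]
ft_force: [-8.4, -1.0, 17.9]
grip_width: -0.0003
```

Emit:
play_rows([
  {"translation": [0, 0, -3], "roll": 0, "fingers": 1},
  {"translation": [0, 0, -6], "roll": 0, "fingers": 1},
  {"translation": [0, 0, -9], "roll": 0, "fingers": 1},
  {"translation": [-3, 0, -12], "roll": 0, "fingers": 1},
  {"translation": [-6, 0, -13], "roll": 0, "fingers": 1},
  {"translation": [-6, 0, -13], "roll": 0, "fingers": 1},
  {"translation": [-6, 0, -13], "roll": 0, "fingers": 1},
])

```text
clock: 44.83
eef_pos: [0.3958, 0.0285, 0.2443]
tool_rot: [0.999, 0.037, 0.002, -0.0]
ft_force: [0.5, 0.4, -0.6]
grip_width: 0.0003
```

```bash
python3 latch.py; python3 - <<'E'
from h import *
t=shot('top');s=load('side');hsv=cv2.cvtColor(t['pixels'],cv2.COLOR_RGB2HSV)
# prints under the amber dome (brightest), side-view check of the dome vs expected shut corners
r=Rn.from_euler('z',4.3,degrees=True).as_matrix()[:2,:2];C=np.array([540,190])
for x,y in((-25,-143),(-128,-108),(128,-108)):
    p=np.r_[r@np.array([x,y])+C,106 if y<-120 else 150]/1000;print('expected',x,y,proj(s,p).round(),proj(t,p).round())
h2=cv2.cvtColor(s['pixels'],cv2.COLOR_RGB2HSV);m=cv2.inRange(h2,(5,120,60),(30,255,255));m[:,:190]=0;m[:,400:]=0;m[:45]=0;m[230:]=0
n,l,q,ce=cv2.connectedComponentsWithStats(m);print([q[i].tolist() for i in range(1,n) if q[i,4]>200])
# yellow seen through the lid from above
m=cv2.inRange(hsv,(15,150,150),(30,255,255));n,l,q,ce=cv2.connectedComponentsWithStats(m)
print([(q[i].tolist(),(onz(t,*ce[i],.11)[:2]*1000).round().tolist()) for i in range(1,n) if q[i,4]>15 and 190<ce[i][0]<300 and 140<ce[i][1]<250])
E
```

```text
t44.9 tcp [396.   28.6 242.6] yaw 4.3 tilt [0.002 0.   ] w -0.2 F [0.4 0.3 0.2] j6 89.9 j1 4.1
unit [-155.67548973 -260.16786705] z 142.58734428224554
w [504 176  35  16 396] [521. 184.] [586.  49. 130.]
w [ 542  191   36   55 1203] [562. 218.] [640.  18. 130.]
s [318 163   7  10  59] [321. 168.] [586.  50. 130.]
s [375 191  30  22 274] [388. 201.] [ 677. -147.  130.]
0 [583.  50. 130.] [array([518., 183.]), array([320., 168.])]
0.1 [585.  43. 130.] [array([518., 191.]), array([322., 169.])]
0.3 [591.  28. 130.] [array([519., 206.]), array([326., 172.])]
0.6 [605.   9. 130.] [array([527., 225.]), array([334., 174.])]
expected -25 -143 [301. 181.] [283. 203.]
expected -128 -108 [260. 173.] [273. 236.]
expected 128 -108 [343. 146.] [268. 153.]
[[393, 45, 7, 55, 208], [229, 109, 116, 77, 4570]]
[([198, 153, 69, 17, 105], [669.0, 222.0]), ([212, 171, 58, 57, 2134], [534.0, 183.0]), ([199, 184, 3, 31, 44], [533.0, 308.0])]
```

```bash
python3 - <<'E'
from h import *
t=load('top')
for n,p in(('A',(.581,.155,.134)),('B',(.506,.150,.134)),('H',(.5365,.222,.142)),('Ab',(.581,.155,.09)),('Bb',(.506,.150,.09)),('Hb',(.5365,.222,.09))): print(n,proj(t,p).round())
g=t['pixels'][168:230,208:274,1].astype(int);g=cv2.resize(g.astype(np.uint8),(66,31),interpolation=cv2.INTER_AREA)
lo,hi=np.percentile(g,[3,98]);ch=' .:-=+*#%@'
for i,row in enumerate(g): print('%3d '%(168+2*i)+''.join(ch[int(np.clip((v-lo)/(hi-lo)*9,0,9))] for v in row))
E
```

```text
A [248. 184.]
B [249. 208.]
H [226. 198.]
Ab [250. 185.]
Bb [251. 209.]
Hb [228. 199.]
168 :::::::::.::::::::::::::::::::::-::::::::::::.::::.:::::..::-.    
170 :::::.::::::::::::::::--==++*********++===--:::::.:..:::.:::-.    
172 :::::::..:::::::::-=++*##%%%%%%@%%%%%%%%%##*+==-::::::::::::::    
174 ::::::::::.:::-==+*##%%%%%%%%%%%@%%%@@%%%%%%%%#*+=-:::::::::-:    
176 ::::::::::::-=+*%%%%%%%%%%%%%%%%%%%%%%%%%%%%%@@%%#*+=:::.:.:-:    
178 ::::::::::-=*#%%%%%@@%%@@%%%@@%%%@%%%%####*##%%%%%%%#+-:::::::    
180 ::::::::-=*#%%%%@%%%%%@%%%%%%%@@%%%%#*++++++++*#%%%%%%*+-:::--    
182 :::::::-+*%%%%@%%%%%@%%%%@%%%@@%%%%**+++++===+=+*#%%%%%#+--:-:.   
184 ::::::-+#%%%%%%%%%@%%@%%@@%%%@%%%%#*++++++=======*%%%%%%%*=--:.   
186 :::::-+#%%%%%%%%%@%%@@%%%%%%@%%%%%#*+=+==========+#%%%%%%#*=-:.   
188 ::::-+#%%%%%%%%%%%%%%%%%%%%%%%@@%%%**============*%%%%%%%%#*=-.   
190 :::-=#%%%%%%%%%####*#########%%%%%%%#*+=========++***#%%%%%#*=:   
192 :::=*%%%%%%#**+++++++=++=++=+*#%%%%%%%%#**++==++++=++++*#%%%#+-   
194 ::-=#%%%%%%#*+++++++=========+#%%%%%%@%%%@%#*++++++===+=+*#%#+=   
196 ::-+#%%%%%%#*++
[... 487 characters left out ...]
+#%%%%%%%%%%%%%%%%%%%%%%%%%%%%%%%@%@%%%%%%%%%%%%%%%%%#+----. 
212 :::::-+#%%%%%%%%%@%%%%%%%@@%%%%%%%%%@%%%%%%@%%%%%%%%%@%%%#+-::--. 
214 --::::-=#%%%%%%%@%%%%%%%%%%%%%%@%%%%%%%%@%%%%@%%@%%%%%%%*=-:::--. 
216 -::::::-=+#%%%%%%@%%%%%%@%%%%%%%%%%%%%%@@%@%@%%%@%%%%%#*=-:::::-. 
218 -::::::::-+##%%@%%%%%%%@%%%%%@%%%@%%%%%%@%%%%%%%%%%%#*+-::::::--. 
220 -::::::::::-+*%%%%%%%%@%%%%%%@@%%%%@@%%%%%%@@%@%%%#*=-::::::::--: 
222 -::::.:::::::-=+*%%%%%%%%%%%%%%%%@%%%%%%%%%@%%%#*+=-:::::::::::-- 
224 -::::::.::.:::::-=+*##%%%%%%%%%%@%%%%%%%%%%##*+=-::::::::::::::-- 
226 :::::.:::::::::::::--=+**####%%%%%%%###**++=-::::::::::::::::::--.
228 :::::::...:::::::.:::::::---=========----::::::::::::::::::::::--.
```

```bash
python3 -c "
from h import *
to((560,65,230))"
```

```text
(560, 65, 230) -> [16.65, -2.41, 1.21] roll 0.0
```

Emit:
play_rows([
  {"translation": [4, -1, 0], "roll": 0, "fingers": 1},
  {"translation": [8, -1.5, 0], "roll": 0, "fingers": 1},
  {"translation": [12, -2, 0], "roll": 0, "fingers": 1},
  {"translation": [16, -2.4, 1], "roll": 0, "fingers": 1},
  {"translation": [16.6, -2.4, 1.2], "roll": 0, "fingers": 1},
  {"translation": [16.6, -2.4, 1.2], "roll": 0, "fingers": 1},
  {"translation": [16.6, -2.4, 1.2], "roll": 0, "fingers": 1},
])

```text
clock: 45.57
eef_pos: [0.5581, 0.0647, 0.2281]
tool_rot: [0.999, 0.037, -0.002, 0.0]
ft_force: [-0.9, -0.2, -0.2]
grip_width: 0.0001
```

```bash
python3 - <<'E'
from h import *
w=shot('wrist','w12');show()
for n,p in(('A',(.581,.155)),('B',(.54,.128)),('H',(.5365,.222))): print(n,proj(w,(*p,.134)).round(),proj(w,(*p,.094)).round(),proj(w,(*p,.05)).round())
g=w['pixels'][30:190,200:440].astype(np.uint8);print(g.reshape(-1,3).mean(0))
g=cv2.resize(g[...,1],(120,40),interpolation=cv2.INTER_AREA).astype(int)
lo,hi=np.percentile(g,[3,98]);ch=' .:-=+*#%@'
for i,row in enumerate(g): print('%3d '%(30+4*i)+''.join(ch[int(np.clip((v-lo)/(hi-lo)*9,0,9))] for v in row))
E
```

```text
t45.6 tcp [557.7  64.6 229.3] yaw 4.3 tilt [-0.003 -0.   ] w 0.0 F [-0.3 -0.5 -0.4] j6 92.4 j1 6.6
A [357.  88.] [351.  90.] [346.  91.]
B [301. 120.] [303. 117.] [305. 115.]
H [304. -19.] [306.   0.] [308.  15.]
[195.83692708 149.01432292  44.48213542]
 30         +%%%%%%%%%%%%%%%%%%%%%%%%%%%%%%+-========--:-:::---=======+==#@@@@@@@@@@@@@@@@@@@@@@@@%@@@@@@@#.............::..
 34        .#%%%%%%%%%%%%%%%%%%%%%%%%%%%%%%%=::::::::::::::::::::-::----+%%%%%@@@@%@@@%%@@@@@@@@@@@@@@@%@@#.............::.:
 38        .#%%%%%%%%%%%%%%%%%%%%%%%%%%%%%%%%*:::::::::.......:::::::::-%@%@%@%@%%%%@@@@@@@%@@%@@@@@@@@@@%%:............::..
 42        .*%%%%%%%%%%%%%%%%%%%%%%%%%%%%%%%%%%#**************+*+***++*#%%@%@@%%%@@%%%%@%@%%@@@@@@@@@@@@@%%:..............  
 46        .*%%%%%%%%%%%%%%%%%%%%%%%%%%%%%%%%%%%%%%%%%%%%%%%%%%%%%%%%%%%%%%%%%%%%%@@%%%@@%%@%@@%%%@@@@%%%%%:..........      
 50        .*%%%%%%%%%%%%%%%%%%%%%%%%%%%%%%%%%%%%%%%%%%%%%%%%%%%%%%%%%%%%%%%%%@%%%%%%%%%%@%%%%%%%%%%%%%%%%%:.........       
 54        .+%%%%%%%%%%%%%%%%%%%%%%%%%%%%%%%%%%%%%%%%%%%%%%%%%%%%%%%%%%%%%%%%%%%%%%%%%%%%%%%%%%%
[... 3453 characters left out ...]
                                                                           
170                                                                                                                         
174 .                                                                             .. .                   .          . ......
178 ...... ..      .. .  .                                       ........................................................:::
182 :::-:::-::::::::::::::::::::::::::::::::::::::::::::-:::::::::-::-:-:-:------------:::-::-:::---:----------------------=
186 ::::::::::::.::::::::.::.................................... ............      ....                                 . .+
```

```bash
python3 - <<'E'
from h import *
w=load('wrist');g=w['pixels'][...,1][58:146,200:440].astype(np.uint8)
for th in(115,130,145,155,165):
    k,l,q,ce=cv2.connectedComponentsWithStats((g<th).astype(np.uint8))
    print(th,[(q[i].tolist(),(onz(w,ce[i][0]+200,ce[i][1]+58,.08)*1000).round().tolist()) for i in range(1,k) if 300<q[i,4]<3000])
bot.job_done();show()
E
```

```text
115 []
130 []
145 [([129, 28, 39, 26, 394], [578.0, 144.0, 80.0])]
155 [([128, 9, 49, 47, 1189], [581.0, 151.0, 80.0]), ([87, 38, 46, 47, 1281], [545.0, 124.0, 80.0])]
165 [([128, 6, 50, 51, 1980], [584.0, 156.0, 80.0]), ([87, 37, 47, 49, 1781], [546.0, 126.0, 80.0])]
the job is handed in; nothing more can be done
the job is handed in; nothing more can be done
```

The job is handed in at about 45 s, with every step carried out. One bottle was knocked aside after I placed it, and I left it where it ended up.

- **Plugs:** I held the housing by its neck in the lamp's focus. It stayed about 2 s on each plug, ribbed side first, with three 90° clockwise turns. The grip did not slip, and the one distance I measured (front plug to lens) was 43 mm against the nominal 45 mm.
- **Prints:** The housing and both yellow bottles (no clevises were there) were stood on the glass. A picture taken after the last release showed all three upright and clear. The grey bottle was left on the tray.
- **Lid, latch and button:**
  - The lid was pressed onto the rim and came up hard at the shut height (27 N).
  - The latch was pushed against its stop, with the tab within a few mm of its computed home position.
  - The button was pressed about 6 mm.

**Disagreement in the last checks:** the second bottle had moved about 45 mm, from (505, 150) to roughly (545, 126) mm. I only noticed after pressing the button. Through the lid it looks upright, about 65 mm from the turntable centre, and separated from the other bottle by a gap of only about 2 mm. A threshold test keeps the two bottles apart as separate shapes. I judged that sufficient, but it is close. The housing and the first bottle had not moved.

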